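Hang the tote, free the sagging bolt and hold the guard gate ajar

TASK

Hang the small red tote that stands in the way of the yellow cage's gate by its wooden handle bar on the double hook on top of the cage, and let go of it. Then free the gate's sagging bolt without forcing it - lift it by its black knob over the bent-up lip of the keeper while pulling it back toward the hinge - and pull the gate ajar, about 10 cm at its free edge, so that I can get at the meter inside. The gate springs shut, so finish while still holding it open like that, and leave the other things on the desk alone.

Things in the scene. Friction and masses are not known exactly. Their poses are not given: they have to be found in the camera images.
- cage: Fixed yellow mesh guard cage, 150 deep (x) x 340 wide (y) x 200 mm high, turned a few degrees. Its x points from front to back, y left, z up; origin on the desk in the front plane, at the free edge of the shut gate. Left of it (y 0 to 153, z 18 to 182 mm) is the gate, right of it (y -20 to -170 mm) a fixed mesh panel under the hook.
- tote: Loose red sheet-steel tote, open on top, 110 long (y) x 60 (x) x 40 mm high, 0.14 to 0.28 kg; origin at the middle of its underside. End straps 107 mm apart carry a level round wooden bar, 10 mm thick, along its y, centre line 95 mm above the underside; between straps, bar and rim the handle is open. It stands on the desk, at most 0.3 rad askew to the cage.
- tote_bar (a point): Middle of the tote's wooden handle bar, on its centre line; axes as the tote's.
- hook_seat (a point): Middle of the double hook's seat above the cage's right half; axes as the cage's. Two level prongs, 7 mm thick, run along x 34 mm left and right of it. It lies level with their tops: a hung bar's centre line is 5 mm higher. They are level from 36 mm behind to 20 mm in front of it, then turn up: tips 16 mm higher, ending 36 mm in front.
- hook: The double hook of two bent steel bars, fixed on the cage; origin on the cage's top, 36 mm behind and 41 mm below hook_seat. Nothing stands between the prongs, so fingers holding the bar fit there.
- gate: Hinged gate, 155 mm wide, with the bolt on its top rail. Its origin lies on its hinge line, at the desk's level; at gate_swing 0 its axes are the cage's and it extends along its own -y. A spring hinge pushes it shut (about 1.5 to 3.5 N at the knob).
- gate_swing (a joint): Angle of the gate, rad: 0 shut, grows as the free edge swings toward the robot (seen from above it turns clockwise about the hinge line), stops at 1.4. The free edge is 10 cm open at 0.66.
- gate_pivot (a point): Point on the gate's vertical hinge line, 155 mm above the desk.
- gate_edge (a point): Top corner of the gate's free edge, 158 mm from the hinge line; axes as the gate's.
- bolt: Steel bolt rod, 13 mm thick, along the front of the gate's top rail in two guides; origin at the rear guide near the hinge, the nose points along its own -y. Worn loose, the nose hangs down by 0.04 rad. In a notch in its underside near the nose the keeper's lip stands up by 7 mm and stops the rod being pulled back until it is lifted.
- bolt_lift (a joint): Tilt of the bolt about its rear guide, rad: 0 sagging (it falls back by its own weight), 0.1 as high as it goes. The nose clears the lip above about 0.05, that is the knob raised about 5 mm; the limit is 9 mm at the knob when the bolt is shot and 5 mm when it is fully drawn.
- bolt_draw (a joint): How far the bolt is drawn back toward the hinge, along the gate's +y, m: 0 shot into the keeper, 0.036 fully drawn, friction about 1 N; it stays where it is left. The nose lies over the lip from 0.002 to 0.017, so the bolt must stay lifted that far; beyond, it is clear of the keeper and the gate is free.
- bolt_knob (a point): Centre of the bolt's black round knob, 16 mm thick, 27 mm long along the cage's x (gate shut). It stands off toward the robot, 47 mm in front of the gate's face, 93 mm from the rear guide, about 151 mm above the desk; free from above; the gate's top is 31 mm higher.
- keeper: Fixed steel keeper on the cage's post beside the gate, z 122 to 184 mm: a strap passes over and in front of the bolt's nose, and its lower leg is bent up into a lip 4 mm thick that stands in the bolt's notch; origin as the cage's.
- pliers: Loose pliers with red handles, 59x169x15 mm, lying on the desk at the right; leave alone.
- tape_roll: Loose roll of black tape, 58 mm across, 19 mm high, lying at the left behind the drill press; leave alone.
- vice: Fixed blue bench vice at the desk's front edge, right of the tote: it fills x 0.22 to 0.50, y -0.18 to 0.02 m, its jaws' top is 165 mm above the desk. Carry the tote over it.
- drill_press: Fixed green drill press left of the work: its foot begins at y 0.27 m; its feed handles reach to y 0.24 m at x 0.55 to 0.61, z 0.31 to 0.36 m.
- boom_stand: Fixed black boom stand: foot at the cage's right end, its arm passes over the cage at x 0.65 m and beyond, more than 0.30 m above the desk.
- terminal_strip: Loose white terminal strip, 80x17x13 mm, lying at the right end of the desk; leave alone.

How it is judged:
By the outcome, as a careful person would: the job done as asked, in the order asked, and still so for the second after the job is handed in, while the arm keeps its last pose, push and grip.
It also fails if it takes over 48 s, if anything falls off the work surface, if the arm or the gripper's body presses on something with over 40 N, if the wrist force passes 120 N, or if a joint passes its speed limit or range.

ROBOT

A 7-joint arm with a two-finger parallel gripper is mounted at the origin on a cart in front of the work surface, level with it; the furniture and walls round the work are solid. World frame = base frame: x ahead of the robot, y to its left, z up, the work surface at z = 0. Lengths are in m, angles in rad, forces in N, time in s.
With the tool pointing down it reaches from about 0.425 to 0.925 m from the base axis. Payload 6.8 kg.
Tool frame: the origin (TCP) lies on the centre line of the jaws, within the pads' length; the fingertips stand 25 mm ahead of it and the grasp point (between the pads) lies 6 mm ahead of it (r.nose_length is the z of the fingertips in the tool frame, in m); z points along the fingers, y is the line along which they close (so a half turn about z gives the same grasp; the last joint's range is limited). The gripper opens to 88 mm and grips with 3 to 60 N. Pads are 20 mm wide; open, the fingers measure 115 mm over their backs; the gripper's body (75 mm by 178 mm) begins 61 mm behind the grasp point.
Start: joints at [1.044, 0.477, 0.022, 1.555, -0.011, 1.109, -0.083], TCP at [0.275, -0.617, 0.248] pointing down, gripper open.
Joint ranges: [-2.96, 2.96], [-0.34, 2.1], [-1.41, 1.46], [0.24, 2.44], [-1.37, 4.51], [0.17, 1.92], [-2.96, 2.96]. Speed limits (rad/s): [2.39, 2.39, 3.14, 3.14, 3.14, 3.14, 3.14].

INTERFACE

Orientations are given as [roll, pitch, yaw] about the fixed x, y, z axes, in that order (R = Rz(yaw) Ry(pitch) Rx(roll)).
In Python, from plant import r, optics gives the robot as it stands. The module is installed in compiled form; this text tells all that it offers.
- The arm moves only by the tool jog_arm, never from a script. Its argument "targets" is a list of rows, each a list of 3 entries, a list of its own where there are three numbers: the shift along the tool's x, y, z in m, then the turn, a rotation vector about the tool's x, y, z in rad, then the opening, from 0 (shut) to 1 (fully open). In form: [[[x, y, z], [rx, ry, rz], hand], ...]. A call has exactly 8 rows; each row shifts and turns the commanded pose from where the row before left it, along the tool's axes as they then stand; what a row does not reach is not made up. A row lasts 1/10 s, in which the tool goes at most 50 mm and 8.59 degrees, less where a joint would pass 70% of its speed; a pose out of reach is approached as far as the arm can. A call with a gripper value outside its range is refused whole. The fingers move at their own pace and stop on an object; "force" is the grip in N (left out, the last holds). Time passes only in rows, so rows that do not move let the fingers close, or fill a call up. It gives the time, the measured TCP pose, the force, the opening and the grip force at its end, in the units of the state.
- r.read_state(): the state, without advancing time (a new reading comes with each control period).
- optics.read_camera(name): name is "side" or "top"; returns a dict with "image" (420x560x3 uint8, blue, green, red), "camera_matrix" (3x3 intrinsics, pixels), "D" ([k1, k2, p1, p2, k3] as OpenCV has them; the pictures are not rectified), "R" (3x3) and "t" (3): a world point X has camera coordinates R X + t. Camera axes: x right, y down, z forward; pixel columns grow to the right and rows downward; lengths in m; the calibration is good to about 2 mm. A picture is of the moment at which its call begins. There is no depth.
- r.finish_job(): hands the job in; it is judged then, once.
The state is a dict: "t": time; "joint_positions": joint angles; "dq": joint speeds; "joint_torque": joint torques, N m; "ee_pos": TCP position; "tcp_rot": TCP orientation; "contact_force": force on the tool from outside, world axes, zero at the start; "ft_torque": the same for the moment, N m; "finger_gap": finger opening in m; "grasp_force": force on a finger pad.
Only numpy, scipy, OpenCV 4.12 (cv2) and the standard library are available. Lean on these libraries where they do the work, as an engineer would, in place of code of your own. Each camera call takes 0.05 s, during which the arm holds its last target. There are 200 camera calls.

## Working session

There is one attempt and no reset: what is moved stays moved. The work goes in short steps, Python scripts to look and compute and a tool call to move; the robot and the scene stay as the last step left them, time stands still between calls to the robot, and variables do not carry over. Pictures are saved under pics/ and viewed, at most 10 in all, crops included, and the job is handed in when it is done.

Besides the shell and the picture viewer there is one more tool, called after "Call:" by a JSON object that holds its "name" and its "arguments". jog_arm: Moves the arm, as the interface text tells. Its arguments: {"type":"object","properties":{"targets":{"type":"array"},"force":{"type":"number"}},"required":["targets"]}

```bash
mkdir -p pics
python3 - <<'E'
from plant import r, optics
import cv2,pickle
for n in("top","side"):
    c=optics.read_camera(n); cv2.imwrite(f"pics/{n}0.png",c["image"]); pickle.dump(c,open(f"{n}0.pkl","wb"))
    print(n,c["camera_matrix"].round(1).tolist(),c["D"],(-c["R"].T@c["t"]).round(3))
s=r.read_state(); print(s["ee_pos"],s["tcp_rot"],s["finger_gap"],s["t"],r.nose_length)
E
```

```text
top [[419.5, 0.0, 273.7], [0.0, 419.5, 207.3], [0.0, 0.0, 1.0]] [-0.07833556  0.          0.          0.          0.        ] [0.308 0.099 0.938]
side [[432.6, 0.0, 277.5], [0.0, 432.6, 213.5], [0.0, 0.0, 1.0]] [-0.10386919  0.          0.          0.          0.        ] [-0.239  0.193  0.842]
[ 0.2742966  -0.61622393  0.24680279] [-3.14001913e+00  1.11252235e-04  4.18823244e-01] 0.08779732856666708 0.1 0.025
```

View pics/top0.png

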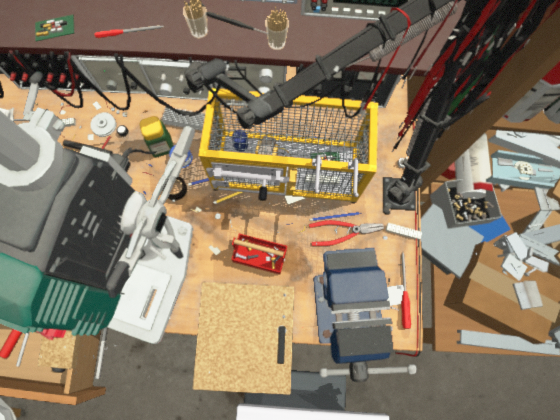

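View pics/side0.png

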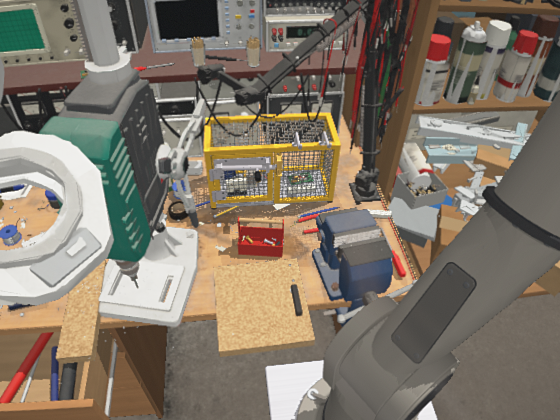

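The top view shows the cage at cols 200–378, rows 93–200, with the knob near (263,193). The hook prongs are near (320,175) and (353,178), and the tote is near (258,253). Next I'll zoom in.

Run:
```python
import cv2
a=cv2.imread("pics/top0.png")[130:280,190:390]; b=cv2.imread("pics/side0.png")[105:265,195:355]
cv2.imwrite("pics/topc.png",cv2.resize(a,None,fx=4,fy=4,interpolation=2)); cv2.imwrite("pics/sidec.png",cv2.resize(b,None,fx=3.75,fy=3.75,interpolation=2))
```

```text
(no output)
```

View pics/topc.png

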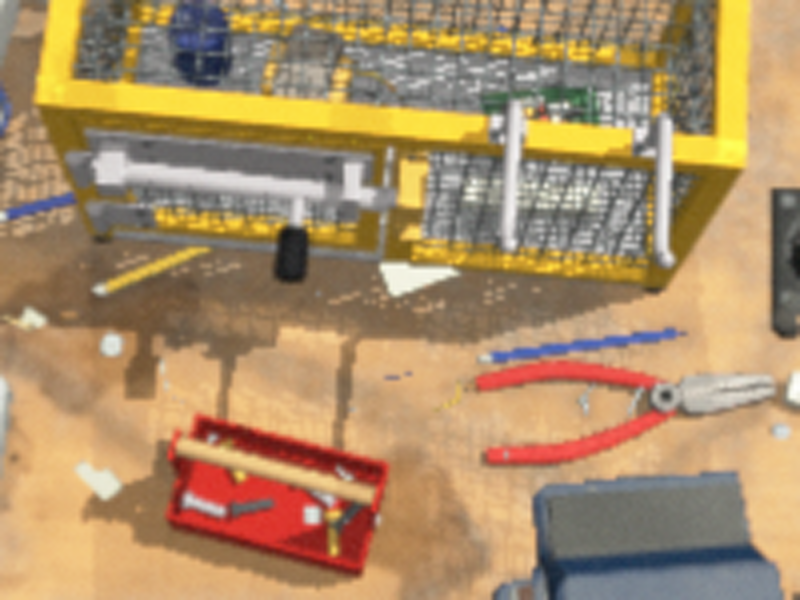

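View pics/sidec.png

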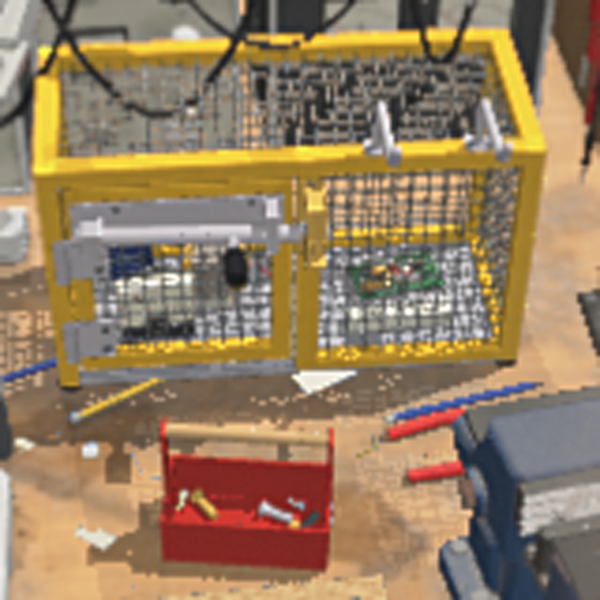

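The top crop (offset 190,130, ×4) shows the bar ends at about (175,447) and (378,497), and the knob at (292,257). The prong tips are at (510,246) and (664,260), and the cage's front top corners at (38,105) and (745,167). The side crop (offset 195,105, ×3.75) shows the bar at (165,432)–(332,437), the knob at (236,267), and the prong tips at (393,157) and (503,157).

```bash
cat > h.py <<'E'
import numpy as np,cv2,pickle
def load(n,k=0): return pickle.load(open(f"{n}{k}.pkl","rb"))
def ray(c,px):
    u=cv2.undistortPoints(np.array([[px]],float),c["camera_matrix"],c["D"])[0,0]
    d=c["R"].T@np.array([u[0],u[1],1]); return -c["R"].T@c["t"],d
def onz(c,px,z):
    o,d=ray(c,px); return o+d*(z-o[2])/d[2]
def tri(c1,p1,c2,p2):
    A=np.zeros((3,3));b=np.zeros(3);R=[ray(c1,p1),ray(c2,p2)]
    for o,d in R:
        d=d/np.linalg.norm(d);M=np.eye(3)-np.outer(d,d);A+=M;b+=M@o
    X=np.linalg.solve(A,b); o,d=R[0];d=d/np.linalg.norm(d)
    return X,2*np.linalg.norm((np.eye(3)-np.outer(d,d))@(X-o))
def proj(c,X): return cv2.projectPoints(np.array([X],float),cv2.Rodrigues(c["R"])[0],c["t"],c["camera_matrix"],c["D"])[0][0,0]
E
python3 - <<'E'
from h import *
T,S=load("top"),load("side")
tp=lambda x,y:(190+(x+.5)/4-.5,130+(y+.5)/4-.5); sp=lambda x,y:(195+(x+.5)/3.75-.5,105+(y+.5)/3.75-.5)
P={"barL":((175,447),(165,432),.095),"barR":((378,496),(332,437),.095),"knob":((292,257),(236,267),.151),
"tipL":((510,246),(393,157),.255),"tipR":((664,260),(503,157),.255),"cL":((38,105),(37,172),.2),"cR":((745,167),(545,150),.2)}
for k,(a,b,z) in P.items():
    X,e=tri(T,tp(*a),S,sp(*b)); print(k,X.round(4),round(e,4),"top@z",onz(T,tp(*a),z).round(4),"side@z",onz(S,sp(*b),z).round(4))
# yellow bright lower edge in top
im=T["image"];hsv=cv2.cvtColor(im,cv2.COLOR_BGR2HSV)
m=((hsv[...,0]>20)&(hsv[...,0]<32)&(hsv[...,1]>180)&(hsv[...,2]>200))
pts=[]
for x in range(206,372):
    if 312<x<326 or 346<x<362: continue
    y=[v for v in range(148,176) if m[v,x]]
    if y: pts.append(onz(T,(x,max(y)+.5),.2)[:2])
pts=np.array(pts);p=np.polyfit(pts[:,1],pts[:,0],1)
for _ in range(4):
    res=pts[:,0]-np.polyval(p,pts[:,1]);k=abs(res)<max(.003,1.5*np.median(abs(res)));p=np.polyfit(pts[k,1],pts[k,0],1)
print("edge x=a*y+b",p,k.sum(),len(k),pts[:,1].min(),pts[:,1].max(),np.std(res[k]))
# black knob
for c,(x0,y0,x1,y1) in((T,(250,180,275,204)),(S,(250,166,265,186))):
    g=c["image"][y0:y1,x0:x1].max(2); 
    n,l,s,ce=cv2.connectedComponentsWithStats((g<60).astype(np.uint8)); i=1+np.argmax(s[1:,4]); print("knob",ce[i]+[x0,y0],s[i],)
E
```

```text
barL [0.4754 0.1898 0.096 ] 0.0022 top@z [0.4758 0.191  0.095 ] side@z [0.4761 0.1887 0.095 ]
barR [0.4574 0.0849 0.0987] 0.0016 top@z [0.4582 0.0857 0.095 ] side@z [0.4607 0.0836 0.095 ]
knob [0.5628 0.1357 0.1542] 0.0017 top@z [0.564  0.1368 0.151 ] side@z [0.5663 0.1346 0.151 ]
tipL [0.5441 0.0388 0.2494] 0.0011 top@z [0.5421 0.0388 0.255 ] side@z [0.5368 0.0408 0.255 ]
tipR [ 0.5443 -0.0294  0.2445] 0.0004 top@z [ 0.5407 -0.0277  0.255 ] side@z [ 0.5306 -0.0254  0.255 ]
cL [0.6139 0.2598 0.2026] 0.0022 top@z [0.6152 0.2614 0.2   ] side@z [0.6168 0.259  0.2   ]
cR [ 0.6092 -0.0759  0.1988] 0.0002 top@z [ 0.6087 -0.0757  0.2   ] side@z [ 0.6077 -0.0753  0.2   ]
edge x=a*y+b [0.02034186 0.61032667] 132 136 -0.0663793585575059 0.24813343776543814 0.0007189739091273446
knob [262.51685393 193.37078652] [ 9  7  8 14 89]
knob [257.36 175.92] [ 5  5  6 10 50]
```

Everything agrees: the cage yaw is about -0.02 with its origin near (0.612, 0.092). The bar's middle is (0.467, 0.138, 0.095), the tote yaw -0.163, the knob (0.564, 0.136, 0.152) and the hook seat about (0.579, 0.0055, 0.241). I'll write a step planner next.

```bash
cat >> h.py <<'E'
from scipy.spatial.transform import Rotation as Ro
def pose(g,yaw,a,head):  # grasp point, tool yaw, tilt a with fingers leaning ahead along heading
    ax=np.array([-np.sin(head),np.cos(head),0])
    R=Ro.from_rotvec(-a*ax)*Ro.from_euler("xyz",[np.pi,0,yaw])
    return np.array(g)-.006*R.as_matrix()[:,2],R
def start(s): return np.array(s["ee_pos"]),Ro.from_euler("xyz",s["tcp_rot"])
def plan(s,legs,hand,dp=3,dr=2):
    p,R=start(s);rows=[]
    for (g,n) in legs:
        p1,R1=g
        for i in range(n):
            k=n-i
            d=np.round(R.as_matrix().T@((p1-p)/k),dp); w=np.round((R.inv()*R1).as_rotvec()/k,dr)
            rows.append([d.tolist(),w.tolist(),hand]); p=p+R.as_matrix()@d; R=R*Ro.from_rotvec(w)
    for i in range(0,len(rows),8): print(str(rows[i:i+8]).replace(" ","").replace("-0.0,","0,").replace("-0.0]","0]"))
    print("end",(p+.006*R.as_matrix()[:,2]).round(4),R.as_euler("xyz").round(3))
def show(s):
    p,R=start(s); print(round(s["t"],2),"grasp",(p+.006*R.as_matrix()[:,2]).round(4),R.as_euler("xyz").round(3),"F",np.round(s["contact_force"],1),"gap",round(s["finger_gap"],4),"q",np.round(s["joint_positions"],2))
E
python3 - <<'E'
from h import *; from plant import r
s=r.read_state();show(s)
t=-.163
plan(s,[(pose([.49,-.25,.27],.95,.1,0),10),(pose([.465,.138,.20],np.pi/2+t,.4,t),11),(pose([.467,.138,.140],np.pi/2+t,.4,t),3)],.7)
E
```

```text
0.1 grasp [ 0.2743 -0.6162  0.2408] [-3.14   0.     0.419] F [-0.4  0.4 -0.8] gap 0.0878 q [ 1.04  0.48  0.02  1.56 -0.01  1.11 -0.08]
[[[0.035,-0.025,-0.003],[-0.01,0.01,-0.05],0.7],[[0.036,-0.023,-0.003],[-0.01,0.01,-0.05],0.7],[[0.037,-0.021,-0.003],[-0.01,0.01,-0.05],0.7],[[0.038,-0.019,-0.002],[0,0.01,-0.05],0.7],[[0.039,-0.017,-0.002],[-0.01,0.01,-0.06],0.7],[[0.04,-0.015,-0.002],[0,0.01,-0.05],0.7],[[0.04,-0.013,-0.001],[-0.01,0.01,-0.06],0.7],[[0.041,-0.01,-0.001],[0,0.0,-0.05],0.7]]
[[[0.042,-0.009,-0.001],[-0.01,0.01,-0.06],0.7],[[0.042,-0.006,-0.001],[0,0.0,-0.05],0.7],[[0.027,-0.023,0.006],[-0.03,0.0,-0.04],0.7],[[0.028,-0.022,0.005],[-0.03,0.01,-0.04],0.7],[[0.029,-0.021,0.005],[-0.03,0.01,-0.04],0.7],[[0.029,-0.02,0.005],[-0.03,0.0,-0.04],0.7],[[0.03,-0.019,0.004],[-0.03,0.01,-0.04],0.7],[[0.031,-0.018,0.004],[-0.03,0.0,-0.04],0.7]]
[[[0.032,-0.017,0.003],[-0.02,0.01,-0.04],0.7],[[0.032,-0.016,0.004],[-0.03,0.0,-0.04],0.7],[[0.033,-0.014,0.003],[-0.02,0.01,-0.05],0.7],[[0.033,-0.013,0.003],[-0.03,0.0,-0.04],0.7],[[0.034,-0.012,0.003],[-0.02,0.01,-0.05],0.7],[[0.0,-0.007,0.019],[0,0,0.0],0.7],[[0.0,-0.007,0.018],[0,0,0.0],0.7],[[0.0,-0.007,0.019],[0,0,0.0],0.7]]
end [0.4674 0.1379 0.1399] [2.743 0.    1.41 ]
```

Call:
{"name": "jog_arm", "arguments": {"targets": [[[0.035,-0.025,-0.003],[-0.01,0.01,-0.05],0.7],[[0.036,-0.023,-0.003],[-0.01,0.01,-0.05],0.7],[[0.037,-0.021,-0.003],[-0.01,0.01,-0.05],0.7],[[0.038,-0.019,-0.002],[0,0.01,-0.05],0.7],[[0.039,-0.017,-0.002],[-0.01,0.01,-0.06],0.7],[[0.04,-0.015,-0.002],[0,0.01,-0.05],0.7],[[0.04,-0.013,-0.001],[-0.01,0.01,-0.06],0.7],[[0.041,-0.01,-0.001],[0,0.0,-0.05],0.7]]}}

```text
t: 0.9
ee_pos: [0.4473, -0.3224, 0.2703]
tcp_rot: [3.077, -0.054, 0.843]
contact_force: [-0.4, 0.2, 0.2]
finger_gap: 0.0616
grasp_force: 0.0
```

Call:
{"name": "jog_arm", "arguments": {"targets": [[[0.042,-0.009,-0.001],[-0.01,0.01,-0.06],0.7],[[0.042,-0.006,-0.001],[0,0.0,-0.05],0.7],[[0.027,-0.023,0.006],[-0.03,0.0,-0.04],0.7],[[0.028,-0.022,0.005],[-0.03,0.01,-0.04],0.7],[[0.029,-0.021,0.005],[-0.03,0.01,-0.04],0.7],[[0.029,-0.02,0.005],[-0.03,0.0,-0.04],0.7],[[0.03,-0.019,0.004],[-0.03,0.01,-0.04],0.7],[[0.031,-0.018,0.004],[-0.03,0.0,-0.04],0.7]]}}

```text
t: 1.7
ee_pos: [0.475, -0.0373, 0.2379]
tcp_rot: [2.866, -0.043, 1.194]
contact_force: [0.7, -0.6, 0.2]
finger_gap: 0.0613
grasp_force: 0.0
```

Call:
{"name": "jog_arm", "arguments": {"targets": [[[0.032,-0.017,0.003],[-0.02,0.01,-0.04],0.7],[[0.032,-0.016,0.004],[-0.03,0.0,-0.04],0.7],[[0.033,-0.014,0.003],[-0.02,0.01,-0.05],0.7],[[0.033,-0.013,0.003],[-0.03,0.0,-0.04],0.7],[[0.034,-0.012,0.003],[-0.02,0.01,-0.05],0.7],[[0,-0.007,0.019],[0,0,0],0.7],[[0,-0.007,0.018],[0,0,0],0.7],[[0,-0.007,0.019],[0,0,0],0.7]]}}

```text
t: 2.5
ee_pos: [0.4652, 0.138, 0.1446]
tcp_rot: [2.742, 0.001, 1.411]
contact_force: [0.4, -0.8, -0.0]
finger_gap: 0.061
grasp_force: 0.0
```

Run:
```python
from h import *; from plant import r
s=r.read_state();show(s)
t=-.163
plan(s,[(pose([.467,.138,.095],np.pi/2+t,.4,t),4)],.7)
```

```text
2.5 grasp [0.4675 0.1376 0.1391] [2.742e+00 1.000e-03 1.411e+00] F [ 0.4 -0.8 -0. ] gap 0.061 q [-0.07  0.24 -0.57  2.31  0.92  0.52 -1.57]
[[[0.0,-0.004,0.01],[0,0.0,0.0],0.7],[[0.0,-0.005,0.01],[0,0.0,0.0],0.7],[[0.0,-0.004,0.01],[0,0.0,0.0],0.7],[[0.0,-0.005,0.01],[0,0.0,0.0],0.7]]
end [0.4664 0.1377 0.0952] [2.742e+00 1.000e-03 1.411e+00]
```

Call:
{"name": "jog_arm", "arguments": {"targets": [[[0,-0.004,0.01],[0,0,0],0.7],[[0,-0.005,0.01],[0,0,0],0.7],[[0,-0.004,0.01],[0,0,0],0.7],[[0,-0.005,0.01],[0,0,0],0.7],[[0,0,0],[0,0,0],0],[[0,0,0],[0,0,0],0],[[0,0,0],[0,0,0],0],[[0,0,0],[0,0,0],0]], "force": 35}}

```text
t: 3.3
ee_pos: [0.4647, 0.1379, 0.1021]
tcp_rot: [2.741, 0.001, 1.41]
contact_force: [0.5, 0.3, 0.2]
finger_gap: 0.0329
grasp_force: 0.0
```

Run:
```python
from h import *; from plant import r
s=r.read_state();show(s);print(s["grasp_force"])
t=-.163;c=-.02
plan(s,[(pose([.465,.138,.25],np.pi/2+t,.4,t),6),(pose([.48,.0,.292],np.pi/2+c,.4,c),7),(pose([.48,.0,.292],np.pi/2+c,.4,c),3)],0)
```

```text
3.3 grasp [0.467  0.1375 0.0966] [2.741e+00 1.000e-03 1.410e+00] F [0.5 0.3 0.2] gap 0.0329 q [-0.14  0.33 -0.51  2.34  1.15  0.47 -1.81]
0.0
[[[0.0,0.01,-0.024],[0.0,0.0,0.0],0],[[0.0,0.01,-0.024],[0.0,0.0,0.0],0],[[0.0,0.009,-0.024],[0.0,0.0,0.0],0],[[0.0,0.01,-0.023],[0.0,0.0,0.0],0],[[0.0,0.009,-0.024],[0.0,0.0,0.0],0],[[0.0,0.01,-0.023],[0.0,0.0,0.0],0],[[-0.019,0.007,-0.003],[0.0,0.01,-0.02],0],[[-0.019,0.007,-0.004],[0.0,0.01,-0.02],0]]
[[[-0.019,0.006,-0.004],[0.0,0.01,-0.02],0],[[-0.02,0.006,-0.004],[0.0,0.01,-0.02],0],[[-0.02,0.006,-0.004],[0.0,0.01,-0.02],0],[[-0.019,0.005,-0.005],[0.0,0.0,-0.01],0],[[-0.02,0.005,-0.004],[0.0,0.01,-0.02],0],[[0,0.0,0],[0.0,0,0.0],0],[[0,0.0,0],[0.0,0,0.0],0],[[0,0.0,0],[0.0,0,0.0],0]]
end [0.4799 0.     0.2918] [ 2.741 -0.004  1.553]
```

Call:
{"name": "jog_arm", "arguments": {"targets": [[[0,0,0],[0,0,0],0],[[0,0,0],[0,0,0],0],[[0,0,0],[0,0,0],0],[[0,0,0],[0,0,0],0],[[0,0,0],[0,0,0],0],[[0,0,0],[0,0,0],0],[[0,0.002,-0.005],[0,0,0],0],[[0,0.004,-0.01],[0,0,0],0]], "force": 35}}

```text
t: 4.1
ee_pos: [0.4629, 0.1374, 0.1167]
tcp_rot: [2.745, 0.003, 1.411]
contact_force: [-0.0, 0.4, -2.0]
finger_gap: 0.009
grasp_force: 35.0
```

Call:
{"name": "jog_arm", "arguments": {"targets": [[[0,0.009,-0.022],[0,0,0],0],[[0,0.009,-0.022],[0,0,0],0],[[0,0.009,-0.022],[0,0,0],0],[[0,0.009,-0.022],[0,0,0],0],[[0,0.009,-0.022],[0,0,0],0],[[0,0.009,-0.022],[0,0,0],0],[[0,0.004,-0.01],[0,0,0],0],[[0,0,0],[0,0,0],0]]}}

```text
t: 4.9
ee_pos: [0.4626, 0.1385, 0.2721]
tcp_rot: [2.74, 0.001, 1.41]
contact_force: [0.0, -0.2, -3.0]
finger_gap: 0.0091
grasp_force: 35.0
```

Run:
```python
from h import *; from plant import r,optics
s=r.read_state();show(s);print(s["grasp_force"])
c=optics.read_camera("side");cv2.imwrite("pics/s1.png",cv2.resize(c["image"][60:300,140:420],None,fx=2.5,fy=2.5))
t=-.163;c=-.02
plan(s,[(pose([.478,.0,.292],np.pi/2+c,.4,c),7),(pose([.478,.0,.292],np.pi/2+c,.4,c),1)],0)
```

```text
4.9 grasp [0.4649 0.1381 0.2666] [2.74e+00 1.00e-03 1.41e+00] F [ 0.  -0.2 -3. ] gap 0.0091 q [ 0.08  0.01 -0.66  2.17  0.43  0.71 -1.04]
34.968377351760864
[[[-0.019,0.006,-0.001],[0.0,0.01,-0.02],0],[[-0.019,0.006,-0.002],[0.0,0.01,-0.02],0],[[-0.02,0.005,-0.002],[0.0,0.01,-0.02],0],[[-0.02,0.005,-0.002],[0.0,0.01,-0.02],0],[[-0.019,0.004,-0.002],[0.0,0.01,-0.02],0],[[-0.02,0.004,-0.002],[0.0,0.0,-0.01],0],[[-0.019,0.004,-0.002],[0.0,0.01,-0.02],0],[[0,0.0,0],[0.0,0,0.0],0]]
end [4.780e-01 4.000e-04 2.915e-01] [ 2.74  -0.004  1.553]
```

View pics/s1.png

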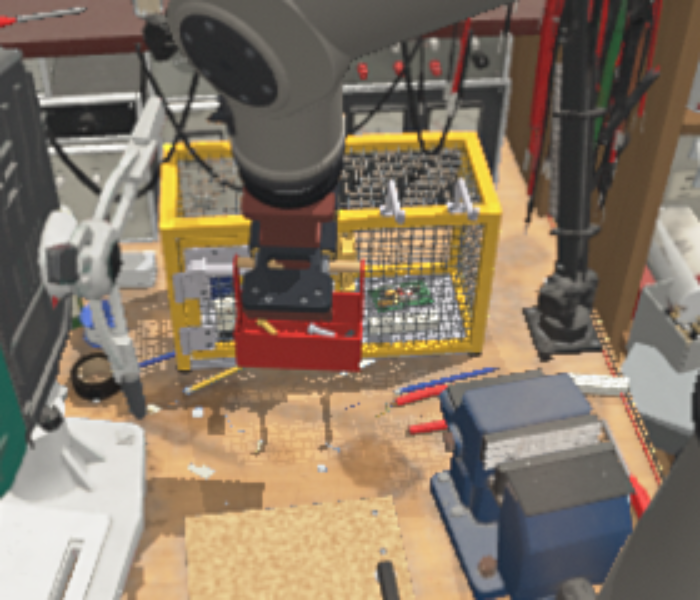

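The tote is held level by its bar (tray bottom near rows 365–370), clear of the desk. The knob side of the gate is unobstructed.

Call:
{"name": "jog_arm", "arguments": {"targets": [[[-0.019,0.006,-0.001],[0,0.01,-0.02],0],[[-0.019,0.006,-0.002],[0,0.01,-0.02],0],[[-0.02,0.005,-0.002],[0,0.01,-0.02],0],[[-0.02,0.005,-0.002],[0,0.01,-0.02],0],[[-0.019,0.004,-0.002],[0,0.01,-0.02],0],[[-0.02,0.004,-0.002],[0,0,-0.01],0],[[-0.019,0.004,-0.002],[0,0.01,-0.02],0],[[0,0,0],[0,0,0],0]]}}

```text
t: 5.75
ee_pos: [0.4746, -0.0025, 0.2943]
tcp_rot: [2.745, -0.003, 1.549]
contact_force: [0.0, -0.0, -2.0]
finger_gap: 0.0091
grasp_force: 35.0
```

Run:
```python
from h import *; from plant import r,optics
s=r.read_state();show(s)
for n in("top","side"): pickle.dump(optics.read_camera(n),open(f"{n}2.pkl","wb"))
a=load("side",2)["image"][110:210,230:390];b=load("top",2)["image"][130:230,230:390]
cv2.imwrite("pics/s2.png",cv2.resize(np.vstack([a,b]),None,fx=3,fy=3,interpolation=2))
c=-.02
plan(s,[(pose([.573,.0,.288],np.pi/2+c,.4,c),6),(pose([.573,.0,.248],np.pi/2+c,.4,c),6)],0)
```

```text
5.75 grasp [ 0.4769 -0.0026  0.2888] [ 2.745 -0.003  1.549] F [ 0. -0. -2.] gap 0.0091 q [ 0.25 -0.08 -0.39  2.2   0.06  0.63 -0.21]
[[[0.001,0.015,0.006],[0,0,0],0],[[0.001,0.015,0.006],[0,0,0],0],[[0.001,0.015,0.006],[0,0,0],0],[[0.001,0.014,0.007],[0,0,0],0],[[0.0,0.015,0.006],[0,0,0],0],[[0.001,0.014,0.007],[0,0,0],0],[[0,-0.003,0.006],[0,0,0],0],[[0,-0.002,0.006],[0,0,0],0]]
[[[0,-0.003,0.006],[0,0,0],0],[[0,-0.002,0.006],[0,0,0],0],[[0,-0.003,0.006],[0,0,0],0],[[0,-0.002,0.007],[0,0,0],0]]
end [5.733e-01 5.000e-04 2.478e-01] [ 2.745 -0.003  1.549]
```

View pics/s2.png

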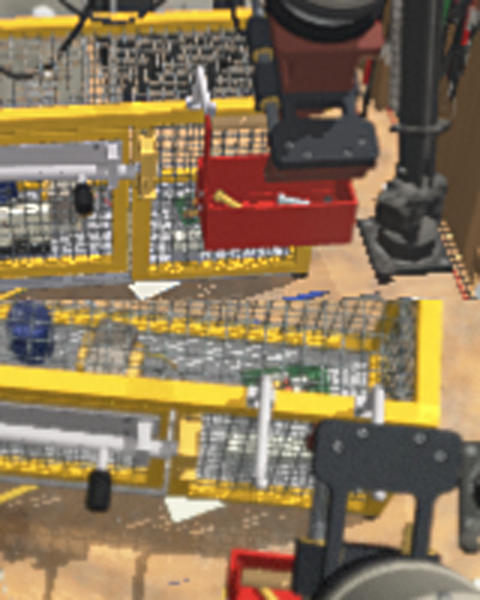

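The tote hangs level in front of the fixed panel, and both prongs (top half, near columns 263 and 378) are clear for its approach.

Call:
{"name": "jog_arm", "arguments": {"targets": [[[0.001,0.015,0.006],[0,0,0],0],[[0.001,0.015,0.006],[0,0,0],0],[[0.001,0.015,0.006],[0,0,0],0],[[0.001,0.014,0.007],[0,0,0],0],[[0,0.015,0.006],[0,0,0],0],[[0.001,0.014,0.007],[0,0,0],0],[[0,0,0],[0,0,0],0],[[0,-0.002,0.006],[0,0,0],0]]}}

```text
t: 6.65
ee_pos: [0.572, 0.0045, 0.2888]
tcp_rot: [2.742, -0.004, 1.554]
contact_force: [-0.2, 0.3, -2.8]
finger_gap: 0.0091
grasp_force: 35.0
```

Call:
{"name": "jog_arm", "arguments": {"targets": [[[0,-0.003,0.006],[0,0,0],0],[[0,-0.002,0.006],[0,0,0],0],[[0,-0.003,0.006],[0,0,0],0],[[0,-0.002,0.006],[0,0,0],0],[[0,-0.001,0.003],[0,0,0],0],[[0,-0.001,0.003],[0,0,0],0],[[0,0,0],[0,0,0],0],[[0,0,0],[0,0,0],0]]}}

```text
t: 7.45
ee_pos: [0.5727, 0.0038, 0.2568]
tcp_rot: [2.741, -0.003, 1.553]
contact_force: [0.6, 0.4, -2.7]
finger_gap: 0.0088
grasp_force: 35.0
```

Run:
```python
from h import *; from plant import r
s=r.read_state();show(s)
```

```text
7.45 grasp [0.5751 0.0038 0.2513] [ 2.741 -0.003  1.553] F [ 0.6  0.4 -2.7] gap 0.0088 q [ 0.21  0.15 -0.39  2.06  0.24  0.56 -0.36]
```

Call:
{"name": "jog_arm", "arguments": {"targets": [[[-0.003,-0.001,0.001],[0,0,0],0],[[-0.002,-0.001,0.001],[0,0,0],0],[[0,-0.001,0.002],[0,0,0],0],[[0,0,0.001],[0,0,0],0],[[0,0,0],[0,0,0],0],[[0,0,0],[0,0,0],0],[[0,0,0],[0,0,0],0],[[0,0,0],[0,0,0],0]]}}

```text
t: 8.25
ee_pos: [0.5726, -0.0018, 0.2526]
tcp_rot: [2.739, -0.003, 1.552]
contact_force: [-3.8, -1.8, 8.2]
finger_gap: 0.0089
grasp_force: 35.0
```

Run:
```python
from h import *; from plant import r
s=r.read_state();show(s)
```

```text
8.25 grasp [ 0.575  -0.0018  0.247 ] [ 2.739 -0.003  1.552] F [-3.8 -1.8  8.2] gap 0.0089 q [ 0.21  0.15 -0.38  2.07  0.24  0.54 -0.35]
```

The bar has seated: it is at z 0.247 and the force turned upward. I'll open partway and back out.

Call:
{"name": "jog_arm", "arguments": {"targets": [[[0,0,0],[0,0,0],0.4],[[0,0,0],[0,0,0],0.4],[[0,0,0],[0,0,0],0.4],[[0,0,0],[0,0,0],0.4],[[0,0,0],[0,0,0],0.4],[[0,0,-0.005],[0,0,0],0.4],[[0,0,-0.015],[0,0,0],0.4],[[0,0,-0.02],[0,0,0],0.4]]}}

```text
t: 9.05
ee_pos: [0.5554, -0.0009, 0.2882]
tcp_rot: [2.743, -0.003, 1.554]
contact_force: [-0.1, 0.8, -0.0]
finger_gap: 0.0348
grasp_force: 0.0
```

Call:
{"name": "jog_arm", "arguments": {"targets": [[[0,0,-0.025],[0,0,0],0.4],[[0,0,-0.03],[0,0,0],0.4],[[0,0,-0.03],[0,0,0],0.4],[[0,0,-0.03],[0,0,0],0.4],[[0,-0.02,0],[0,0,0],0.4],[[0,-0.03,0],[0,0,0],0.4],[[0,-0.02,0],[0,0,0],0.4],[[0,0,0],[0,0,0],0.4]]}}

```text
t: 9.85
ee_pos: [0.4443, 0.0007, 0.3663]
tcp_rot: [2.742, -0.002, 1.553]
contact_force: [0.3, 0.0, 0.3]
finger_gap: 0.0351
grasp_force: 0.0
```

Run:
```python
from h import *; from plant import r,optics
s=r.read_state();show(s)
for n in("top","side"): pickle.dump(optics.read_camera(n),open(f"{n}3.pkl","wb"))
a=load("side",3)["image"][110:210,200:360];b=load("top",3)["image"][130:230,230:390]
cv2.imwrite("pics/s3.png",cv2.resize(np.vstack([a,b]),None,fx=3,fy=3,interpolation=2))
```

```text
9.85 grasp [0.4467 0.0006 0.3608] [ 2.742e+00 -2.000e-03  1.553e+00] F [0.3 0.  0.3] gap 0.0351 q [ 0.27 -0.22 -0.38  2.13 -0.04  0.81 -0.11]
```

View pics/s3.png

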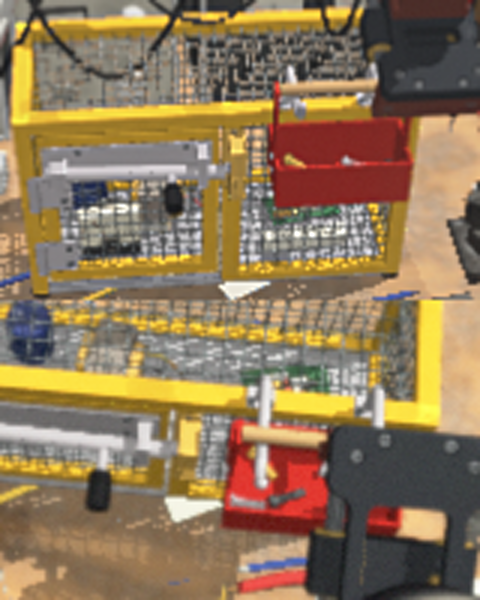

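The tote hangs on both prongs and is released: the bar lies over the prongs in both views (side half near row 88, top half near row 437). Next is the knob.

Run:
```python
from h import *; from plant import r
T,S=load("top",3),load("side",3)
P=[]
for c,(x0,y0,x1,y1) in((T,(250,180,275,204)),(S,(250,166,265,186))):
    g=c["image"][y0:y1,x0:x1].max(2); n,l,s,ce=cv2.connectedComponentsWithStats((g<60).astype(np.uint8)); i=1+np.argmax(s[1:,4]); P.append(ce[i]+[x0,y0])
print("knob",tri(T,P[0],S,P[1]),onz(T,P[0],.152),"barL",onz(T,(230+242/3,130+135/3),.246))
s=r.read_state()
h=-.3;a=.6;k=np.array([.564,.1357,.153])
d=np.array([np.sin(a)*np.cos(h),np.sin(a)*np.sin(h),-np.cos(a)])
print(d)
plan(s,[(pose([.46,.10,.35],np.pi-.8,.5,-.15),7),(pose(k-.13*d,np.pi+h,a,h),9),(pose(k-.06*d,np.pi+h,a,h),4)],.45)
```

```text
knob (array([0.56470242, 0.13615519, 0.15206014]), np.float64(0.0018771635233379097)) [0.56489653 0.13708534 0.152     ] barL [0.57427347 0.05064339 0.246     ]
[ 0.53942356 -0.16686326 -0.82533561]
[[[0.014,0.0,0.002],[-0.01,-0.01,-0.11],0.45],[[0.014,0.002,0.002],[-0.01,-0.01,-0.12],0.45],[[0.014,0.004,0.002],[-0.01,-0.02,-0.11],0.45],[[0.013,0.005,0.002],[-0.01,-0.01,-0.12],0.45],[[0.013,0.007,0.002],[-0.01,-0.02,-0.11],0.45],[[0.012,0.008,0.001],[-0.01,-0.01,-0.12],0.45],[[0.011,0.009,0.001],[0.0,-0.02,-0.11],0.45],[[0.006,0.004,0.01],[0.0,-0.01,-0.06],0.45]]
[[[0.006,0.004,0.01],[0.01,-0.01,-0.06],0.45],[[0.006,0.005,0.01],[0.0,-0.01,-0.06],0.45],[[0.006,0.005,0.01],[0.01,-0.01,-0.06],0.45],[[0.005,0.006,0.01],[0.01,-0.02,-0.06],0.45],[[0.005,0.006,0.009],[0.0,-0.01,-0.06],0.45],[[0.005,0.006,0.01],[0.01,-0.02,-0.05],0.45],[[0.005,0.007,0.009],[0.0,-0.01,-0.06],0.45],[[0.004,0.007,0.009],[0.01,-0.02,-0.05],0.45]]
[[[0.0,0.0,0.018],[0,0.0,0],0.45],[[0.0,0.0,0.017],[0,0.0,0],0.45],[[0.0,0.0,0.018],[0,0.0,0],0.45],[[0.001,0.001,0.017],[0,0.0,0],0.45]]
end [0.5312 0.1462 0.2025] [-3.139  0.602  2.838]
```

Call:
{"name": "jog_arm", "arguments": {"targets": [[[0.014,0,0.002],[-0.01,-0.01,-0.11],0.45],[[0.014,0.002,0.002],[-0.01,-0.01,-0.12],0.45],[[0.014,0.004,0.002],[-0.01,-0.02,-0.11],0.45],[[0.013,0.005,0.002],[-0.01,-0.01,-0.12],0.45],[[0.013,0.007,0.002],[-0.01,-0.02,-0.11],0.45],[[0.012,0.008,0.001],[-0.01,-0.01,-0.12],0.45],[[0.011,0.009,0.001],[0,-0.02,-0.11],0.45],[[0.006,0.004,0.01],[0,-0.01,-0.06],0.45]]}}

```text
t: 10.75
ee_pos: [0.4621, 0.109, 0.3462]
tcp_rot: [2.843, 0.423, 2.338]
contact_force: [1.1, -0.3, 0.7]
finger_gap: 0.0399
grasp_force: 0.0
```

Call:
{"name": "jog_arm", "arguments": {"targets": [[[0.006,0.004,0.01],[0.01,-0.01,-0.06],0.45],[[0.006,0.005,0.01],[0,-0.01,-0.06],0.45],[[0.006,0.005,0.01],[0.01,-0.01,-0.06],0.45],[[0.005,0.006,0.01],[0.01,-0.02,-0.06],0.45],[[0.005,0.006,0.009],[0,-0.01,-0.06],0.45],[[0.005,0.006,0.01],[0.01,-0.02,-0.05],0.45],[[0.005,0.007,0.009],[0,-0.01,-0.06],0.45],[[0.004,0.007,0.009],[0.01,-0.02,-0.05],0.45]]}}

```text
t: 11.55
ee_pos: [0.4917, 0.1589, 0.2647]
tcp_rot: [-3.139, 0.601, 2.838]
contact_force: [0.5, -0.1, -0.0]
finger_gap: 0.0392
grasp_force: 0.0
```

Run:
```python
from h import *; from plant import r
s=r.read_state();show(s)
h=-.3;a=.6;k=np.array([.5645,.1362,.152])
d=np.array([np.sin(a)*np.cos(h),np.sin(a)*np.sin(h),-np.cos(a)])
plan(s,[(pose(k-.045*d,np.pi+h,a,h),5),(pose(k,np.pi+h,a,h),6)],.45)
```

```text
11.55 grasp [0.4949 0.1579 0.2598] [-3.139  0.601  2.838] F [ 0.5 -0.1 -0. ] gap 0.0392 q [ 0.    0.1  -0.77  2.2   0.91  0.77 -0.13]
[[[0.0,0.0,0.017],[0,0.0,0],0.45],[[0.0,0.0,0.017],[0,0.0,0],0.45],[[0.0,0.0,0.017],[0,0.0,0],0.45],[[0.0,0.0,0.017],[0,0.0,0],0.45],[[0.001,0.0,0.017],[0,0.0,0],0.45],[[0,0.0,0.008],[0,0.0,0],0.45],[[0,0.0,0.007],[0,0.0,0],0.45],[[0,0.0,0.008],[0,0.0,0],0.45]]
[[[0,0.0,0.007],[0,0.0,0],0.45],[[0,0.0,0.008],[0,0.0,0],0.45],[[0,0.0,0.007],[0,0.0,0],0.45]]
end [0.5642 0.1359 0.152 ] [-3.139  0.601  2.838]
```

Call:
{"name": "jog_arm", "arguments": {"targets": [[[0,0,0.017],[0,0,0],0.45],[[0,0,0.017],[0,0,0],0.45],[[0,0,0.017],[0,0,0],0.45],[[0,0,0.017],[0,0,0],0.45],[[0.001,0,0.017],[0,0,0],0.45],[[0,0,0.008],[0,0,0],0.45],[[0,0,0.007],[0,0,0],0.45],[[0,0,0.008],[0,0,0],0.45]]}}

```text
t: 12.35
ee_pos: [0.5483, 0.14, 0.1749]
tcp_rot: [-3.14, 0.601, 2.837]
contact_force: [-0.8, -0.0, -0.1]
finger_gap: 0.0394
grasp_force: 0.0
```

Call:
{"name": "jog_arm", "arguments": {"targets": [[[0,0,0.007],[0,0,0],0.45],[[0,0,0.008],[0,0,0],0.45],[[0,0,0.007],[0,0,0],0.45],[[0,0,0],[0,0,0],0.45],[[0,0,0],[0,0,0],0.45],[[0,0,0],[0,0,0],0.45],[[0,0,0],[0,0,0],0.45],[[0,0,0],[0,0,0],0.45]]}}

```text
t: 13.15
ee_pos: [0.5594, 0.1359, 0.1568]
tcp_rot: [-3.139, 0.601, 2.838]
contact_force: [-1.0, -0.5, 0.2]
finger_gap: 0.0395
grasp_force: 0.0
```

Run:
```python
from h import *; from plant import r,optics
s=r.read_state();show(s)
for n in("top","side"): pickle.dump(optics.read_camera(n),open(f"{n}4.pkl","wb"))
a=load("side",4)["image"][110:210,200:360];b=load("top",4)["image"][130:230,230:390]
cv2.imwrite("pics/s4.png",cv2.resize(np.vstack([a,b]),None,fx=3,fy=3,interpolation=2))
```

```text
13.15 grasp [0.5626 0.1348 0.1518] [-3.139  0.601  2.838] F [-1.  -0.5  0.2] gap 0.0395 q [-0.04  0.38 -0.64  2.2   1.33  0.71 -0.44]
```

View pics/s4.png

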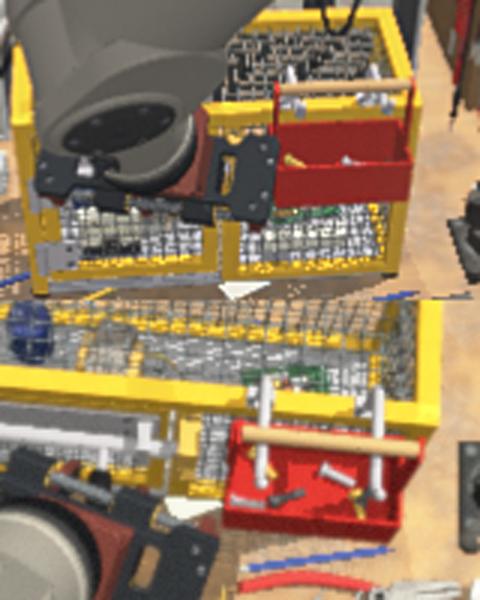

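The gripper sits over the knob without contact, and the tote (top half, cols 225–420) is well clear of the gripper's body, whose right end is near col 215. I'll close on the knob.

Call:
{"name": "jog_arm", "arguments": {"targets": [[[0,0.001,0],[0,0,0],0],[[0,0,0],[0,0,0],0],[[0,0,0],[0,0,0],0],[[0,0,0],[0,0,0],0],[[0,0,0],[0,0,0],0],[[0,0,0],[0,0,0],0],[[0,0,0],[0,0,0],0],[[0,0,0],[0,0,0],0]], "force": 25}}

```text
t: 14.05
ee_pos: [0.5597, 0.1375, 0.1566]
tcp_rot: [-3.139, 0.6, 2.838]
contact_force: [-0.8, 3.4, -0.2]
finger_gap: 0.0198
grasp_force: 23.9
```

Run:
```python
from h import *; from plant import r
s=r.read_state();show(s);print(s["grasp_force"])
p,R=start(s);M=R.as_matrix().T
print("tool delta for world up 1mm",M@[0,0,1],"cage +y",M@[.02,1,0])
```

```text
14.05 grasp [0.5629 0.1364 0.1516] [-3.139  0.6    2.838] F [-0.8  3.4 -0.2] gap 0.0198 q [-0.04  0.38 -0.64  2.2   1.33  0.71 -0.44]
23.939294801093638
tool delta for world up 1mm [-0.56463526 -0.00180698 -0.82533857] cage +y [ 0.23062567  0.96002634 -0.1598788 ]
```

Call:
{"name": "jog_arm", "arguments": {"targets": [[[-0.001,0,-0.002],[0,0,0],0],[[-0.001,0,-0.001],[0,0,0],0],[[-0.001,0,-0.001],[0,0,0],0],[[-0.001,0,-0.002],[0,0,0],0],[[0,0,0],[0,0,0],0],[[0,0,0],[0,0,0],0],[[0,0,0],[0,0,0],0],[[0,0,0],[0,0,0],0]]}}

```text
t: 14.85
ee_pos: [0.5598, 0.1373, 0.1639]
tcp_rot: [-3.139, 0.6, 2.838]
contact_force: [1.1, 4.7, -2.1]
finger_gap: 0.0194
grasp_force: 24.5
```

Run:
```python
from h import *; from plant import r
s=r.read_state();show(s);print(s["grasp_force"])
```

```text
14.85 grasp [0.563  0.1363 0.1589] [-3.139  0.6    2.838] F [ 1.1  4.7 -2.1] gap 0.0194 q [-0.04  0.36 -0.65  2.19  1.3   0.71 -0.42]
24.502384532243013
```

Call:
{"name": "jog_arm", "arguments": {"targets": [[[0.0009,0.0038,-0.0006],[0,0,0],0],[[0.0009,0.0038,-0.0006],[0,0,0],0],[[0.0009,0.0038,-0.0006],[0,0,0],0],[[0.0013,0.0038,-0.0001],[0,0,0],0],[[0.0013,0.0038,-0.0001],[0,0,0],0],[[0.0013,0.0038,-0.0001],[0,0,0],0],[[0,0,0],[0,0,0],0],[[0,0,0],[0,0,0],0]]}}

```text
t: 15.65
ee_pos: [0.5603, 0.1615, 0.1618]
tcp_rot: [-3.14, 0.6, 2.839]
contact_force: [-2.0, 1.4, -0.4]
finger_gap: 0.0195
grasp_force: 24.3
```

Run:
```python
from h import *; from plant import r
s=r.read_state();show(s);print(s["grasp_force"],s["ft_torque"])
```

```text
15.65 grasp [0.5635 0.1605 0.1568] [-3.14   0.6    2.839] F [-2.   1.4 -0.4] gap 0.0195 q [-0.08  0.39 -0.66  2.17  1.3   0.75 -0.44]
24.299820559099317 [0.42001018 0.83447029 0.49616995]
```

The bolt is drawn about 24 mm with almost no force, so it is past the lip. Before swinging I'll check clearance to the drill press.

Run:
```python
from h import *
T,S=load("top"),load("side")
a=T["image"][100:250,100:220]; b=S["image"][90:250,90:220]
A=cv2.resize(a,(400,500),interpolation=2);B=cv2.resize(b,(400,492),interpolation=2);B=cv2.copyMakeBorder(B,0,8,0,0,0)
cv2.imwrite("pics/dp.png",np.hstack([A,B]))
for n,p,q in(("baseTR",(190,222),(196,232)),("levtip",(188,128),(201,102))): print(n,tri(T,p,S,q),onz(T,p,.02),onz(S,q,.02))
```

```text
baseTR (array([0.53114599, 0.3031143 , 0.00444822]), np.float64(0.003819293917932425)) [0.5277817  0.30162573 0.02      ] [0.51619776 0.29920098 0.02      ]
levtip (array([0.60120321, 0.25282978, 0.34385147]), np.float64(0.001072814076475771)) [0.76107474 0.33733302 0.02      ] [1.14628211 0.29112226 0.02      ]
```

View pics/dp.png

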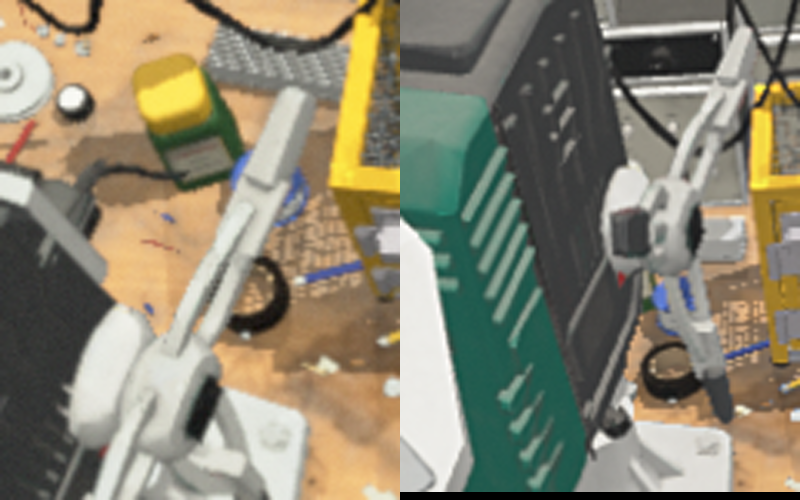

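Run:
```python
from h import *
T,S=load("top"),load("side")
tp=lambda x,y:(100+x/3.333,100+y/3.333); sp=lambda x,y:(90+(x-400)/3.077,90+y/3.077)
for n,p,q in(("hub",(205,405),(688,225)),("lowtip",(255,490),(722,410)),("lowtip2",(240,470),(722,410)),("upmid",(250,190),(715,90))): print(n,tri(T,tp(*p),S,sp(*q)))
```

```text
hub (array([0.4613599 , 0.29047112, 0.28779966]), np.float64(0.0034311465668981143))
lowtip (array([0.44924059, 0.2938516 , 0.12464685]), np.float64(0.009773214144451689))
lowtip2 (array([0.46102497, 0.30092006, 0.11504248]), np.float64(0.021538557551627268))
upmid (array([0.55692374, 0.27126983, 0.32933816]), np.float64(0.0007633018220386117))
```

The drill press levers lie in the plane y of about 0.27–0.30, from (0.45, 0.29, z 0.12) through the hub at (0.46, 0.29, z 0.29) to (0.60, 0.25, z 0.34). So the gripper body has to stay at y below about 0.26. I'll roll the tool about the knob's axis, leaning the body right, while swinging the gate.

```bash
cat >> h.py <<'E'
H=np.array([.615,.248]); K0=np.array([.5635,.1605]); CY=-.02
def gpose(th,psi,b,a=.6,z=.155,draw=.003):
    v=np.append(K0-H,0)+draw*np.array([.02,1,0]); k=Ro.from_euler("z",-th).apply(v)+[*H,z]
    R=Ro.from_euler("z",psi)*Ro.from_euler("x",b)*Ro.from_euler("y",-a)*Ro.from_euler("z",np.pi)*Ro.from_euler("x",np.pi)
    return k-.006*R.as_matrix()[:,2],R
def ends(p):
    k,R=p; M=R.as_matrix()
    for sgn in(1,-1): print("body end",(k+M@[0,sgn*.089,-.055]).round(3),(k+M@[0,sgn*.089,-.155]).round(3))
E
python3 - <<'E'
from h import *; from plant import r
s=r.read_state()
for th,psi,b in((.2,-.3,.3),(.4,-.42,.42),(.64,-.58,.5)): g=gpose(th,psi,b); print(th,g[0].round(3)); ends(g)
plan(s,[(gpose(i*.025,-.3,.0375*i),1) for i in range(1,9)],0,4,3)
E
```

```text
0.2 [0.544 0.175 0.16 ]
body end [0.536 0.253 0.229] [0.474 0.246 0.308]
body end [0.485 0.09  0.177] [0.424 0.084 0.256]
0.4 [0.531 0.19  0.16 ]
body end [0.528 0.26  0.237] [0.463 0.252 0.313]
body end [0.462 0.111 0.165] [0.396 0.104 0.24 ]
0.64 [0.519 0.211 0.159]
body end [0.524 0.275 0.242] [0.455 0.273 0.314]
body end [0.438 0.144 0.157] [0.37  0.142 0.229]
[[[0.0037,0.0033,-0.0003],[-0.035,0.0,0.019],0],[[0.002,0.0006,-0.0013],[-0.03,0.0,0.021],0],[[0.002,0.0005,-0.0013],[-0.031,0.0,0.021],0],[[0.0019,0.0006,-0.0013],[-0.031,0.0,0.021],0],[[0.002,0.0007,-0.0012],[-0.031,0.0,0.021],0],[[0.002,0.0007,-0.0011],[-0.031,0.0,0.022],0],[[0.002,0.0008,-0.0011],[-0.031,0.0,0.021],0],[[0.002,0.0008,-0.001],[-0.031,0.0,0.021],0]]
end [0.5478 0.1754 0.155 ] [2.783 0.57  2.642]
```

Run:
```python
from h import *
for th,psi,b,a in((.2,-.2,.35,.6),(.4,-.35,.7,.5),(.64,-.5,.9,.4),(.64,-.4,1.0,.4)): g=gpose(th,psi,b,a,draw=0); print(th,b,g[0].round(3)); ends(g)
```

```text
0.2 0.35 [0.543 0.171 0.16 ]
body end [0.527 0.244 0.233] [0.466 0.228 0.31 ]
body end [0.493 0.08  0.172] [0.432 0.064 0.249]
0.4 0.7 [0.53  0.185 0.159]
body end [0.518 0.229 0.253] [0.453 0.192 0.32 ]
body end [0.471 0.101 0.139] [0.406 0.064 0.206]
0.64 0.9 [0.517 0.206 0.158]
body end [0.506 0.23  0.26 ] [0.437 0.185 0.317]
body end [0.453 0.133 0.12 ] [0.384 0.088 0.177]
0.64 1.0 [0.517 0.205 0.158]
body end [0.5   0.219 0.26 ] [0.434 0.162 0.31 ]
body end [0.462 0.13  0.11 ] [0.396 0.074 0.16 ]
```

Run:
```python
from h import *; from plant import r
s=r.read_state();show(s)
g=gpose(.64,-.45,.75,.4,draw=.001);ends(g)
plan(s,[(gpose(i*.025,-.3+.006*i,.044*i,.6-.006*i,draw=.001),1) for i in range(1,9)],0,4,3)
```

```text
15.65 grasp [0.5635 0.1605 0.1568] [-3.14   0.6    2.839] F [-2.   1.4 -0.4] gap 0.0195 q [-0.08  0.39 -0.66  2.17  1.3   0.75 -0.44]
body end [0.512 0.244 0.257] [0.45  0.204 0.324]
body end [0.456 0.127 0.135] [0.393 0.087 0.203]
[[[0.0033,0.0014,0],[-0.043,0.006,0.017],0],[[0.0019,0.0004,-0.0013],[-0.04,0.007,0.02],0],[[0.002,0.0005,-0.0013],[-0.04,0.006,0.019],0],[[0.002,0.0006,-0.0012],[-0.04,0.007,0.019],0],[[0.002,0.0007,-0.0012],[-0.04,0.007,0.019],0],[[0.0021,0.0007,-0.001],[-0.041,0.008,0.019],0],[[0.002,0.0008,-0.001],[-0.04,0.008,0.018],0],[[0.002,0.0008,-0.0009],[-0.04,0.008,0.019],0]]
end [0.5474 0.1734 0.155 ] [2.735 0.514 2.68 ]
```

Call:
{"name": "jog_arm", "arguments": {"targets": [[[0.0033,0.0014,0],[-0.043,0.006,0.017],0],[[0.0019,0.0004,-0.0013],[-0.04,0.007,0.02],0],[[0.002,0.0005,-0.0013],[-0.04,0.006,0.019],0],[[0.002,0.0006,-0.0012],[-0.04,0.007,0.019],0],[[0.002,0.0007,-0.0012],[-0.04,0.007,0.019],0],[[0.002,0.0007,-0.001],[-0.04,0.008,0.019],0],[[0.002,0.0008,-0.001],[-0.04,0.008,0.018],0],[[0.002,0.0008,-0.0009],[-0.04,0.008,0.019],0]], "force": 30}}

```text
t: 16.45
ee_pos: [0.544, 0.1715, 0.1601]
tcp_rot: [2.735, 0.515, 2.679]
contact_force: [1.3, 0.4, -2.0]
finger_gap: 0.0153
grasp_force: 30.0
```

Run:
```python
from h import *; from plant import r
s=r.read_state();show(s);print(s["grasp_force"],s["ft_torque"])
plan(s,[(gpose(.2+i*.0275,-.25-.0125*i,.35+.031*i,.55-.0125*i,draw=.001),1) for i in range(1,9)],0,4,3)
```

```text
16.45 grasp [0.5475 0.1724 0.1553] [2.735 0.515 2.679] F [ 1.3  0.4 -2. ] gap 0.0153 q [ 0.12  0.32 -0.68  2.31  1.78  0.34 -0.94]
29.97519761323929 [-0.11537355  0.28177273  0.2217441 ]
[[[0.0029,0.0019,-0.0006],[-0.021,0.011,0.022],0],[[0.0023,0.0012,-0.0008],[-0.021,0.008,0.026],0],[[0.0023,0.0011,-0.0007],[-0.021,0.007,0.025],0],[[0.0023,0.0012,-0.0006],[-0.022,0.007,0.025],0],[[0.0024,0.0012,-0.0006],[-0.022,0.007,0.025],0],[[0.0023,0.0012,-0.0004],[-0.022,0.006,0.023],0],[[0.0024,0.0012,-0.0004],[-0.023,0.006,0.024],0],[[0.0024,0.0012,-0.0002],[-0.023,0.005,0.023],0]]
end [0.5327 0.1901 0.155 ] [2.494 0.368 2.526]
```

Run:
```python
from h import *; from plant import r
s=r.read_state()
g=gpose(.64,-.45,.6,.15,draw=.001);ends(g)
g=gpose(.64,-.45,.75,.15,draw=.001);ends(g)
plan(s,[(gpose(.2+i*.0275,-.25-.0125*i,.35+.025*i,.55-.031*i,draw=.001),1) for i in range(1,9)],0,4,3)
```

```text
body end [0.531 0.249 0.255] [0.493 0.205 0.337]
body end [0.467 0.117 0.155] [0.429 0.073 0.236]
body end [0.524 0.235 0.26 ] [0.482 0.181 0.332]
body end [0.468 0.118 0.138] [0.425 0.063 0.211]
[[[0.0028,0.002,-0.0006],[-0.016,0.03,0.019],0],[[0.0022,0.0011,-0.0008],[-0.016,0.026,0.022],0],[[0.0022,0.0012,-0.0006],[-0.017,0.026,0.022],0],[[0.0022,0.0012,-0.0005],[-0.018,0.026,0.021],0],[[0.0023,0.0012,-0.0004],[-0.019,0.025,0.02],0],[[0.0022,0.0013,-0.0002],[-0.019,0.025,0.02],0],[[0.0023,0.0012,-0.0002],[-0.02,0.025,0.018],0],[[0.0022,0.0012,0.0],[-0.02,0.025,0.018],0]]
end [0.5327 0.1899 0.155 ] [2.571 0.256 2.631]
```

Call:
{"name": "jog_arm", "arguments": {"targets": [[[0.0028,0.002,-0.0006],[-0.016,0.03,0.019],0],[[0.0022,0.0011,-0.0008],[-0.016,0.026,0.022],0],[[0.0022,0.0012,-0.0006],[-0.017,0.026,0.022],0],[[0.0022,0.0012,-0.0005],[-0.018,0.026,0.021],0],[[0.0023,0.0012,-0.0004],[-0.019,0.025,0.02],0],[[0.0022,0.0013,-0.0002],[-0.019,0.025,0.02],0],[[0.0023,0.0012,-0.0002],[-0.02,0.025,0.018],0],[[0.0022,0.0012,0],[-0.02,0.025,0.018],0]]}}

```text
t: 17.25
ee_pos: [0.5328, 0.1849, 0.1604]
tcp_rot: [2.573, 0.259, 2.624]
contact_force: [4.6, -2.4, -2.5]
finger_gap: 0.0155
grasp_force: 30.0
```

Run:
```python
from h import *; from plant import r
s=r.read_state();show(s);print(s["grasp_force"],s["ft_torque"])
plan(s,[(gpose(.42+i*.0275,-.35-.0125*i,.55+.02*i,.30-.019*i,draw=.001),1) for i in range(1,9)],0,4,3)
```

```text
17.25 grasp [0.5355 0.187  0.1555] [2.573 0.259 2.624] F [ 4.6 -2.4 -2.5] gap 0.0155 q [ 0.56  0.45 -1.04  2.26  1.4   0.18 -0.53]
29.9887615442276 [-1.1538392  -0.4389424  -0.90764151]
[[[0.0061,0.0025,0.0004],[-0.02,0.02,0.012],0],[[0.0024,0.0013,0.0002],[-0.016,0.012,0.015],0],[[0.0023,0.0013,0.0003],[-0.017,0.012,0.015],0],[[0.0022,0.0013,0.0005],[-0.017,0.011,0.015],0],[[0.0023,0.0013,0.0005],[-0.017,0.012,0.014],0],[[0.0022,0.0013,0.0006],[-0.018,0.011,0.014],0],[[0.0022,0.0013,0.0007],[-0.018,0.011,0.013],0],[[0.0022,0.0013,0.0008],[-0.018,0.011,0.012],0]]
end [0.522  0.2093 0.155 ] [2.426 0.113 2.595]
```

Joint 6 is at its limit (0.18), so I'll fit a kinematic model from the logged poses and choose a better wrist attitude.

```bash
cat > fk.py <<'E'
from h import *
from scipy.optimize import least_squares
D=[([1.044,.477,.022,1.555,-.011,1.109,-.083],[.275,-.617,.242],[3.1416,0,.419]),
([-.07,.24,-.57,2.31,.92,.52,-1.57],[.4675,.1376,.1391],[2.742,.001,1.411]),([-.14,.33,-.51,2.34,1.15,.47,-1.81],[.467,.1375,.0966],[2.741,.001,1.41]),
([.08,.01,-.66,2.17,.43,.71,-1.04],[.4649,.1381,.2666],[2.74,.001,1.41]),([.25,-.08,-.39,2.2,.06,.63,-.21],[.4769,-.0026,.2888],[2.745,-.003,1.549]),
([.21,.15,-.39,2.06,.24,.56,-.36],[.5751,.0038,.2513],[2.741,-.003,1.553]),([.0,.1,-.77,2.2,.91,.77,-.13],[.4949,.1579,.2598],[-3.139,.601,2.838]),
([-.04,.38,-.64,2.2,1.33,.71,-.44],[.5626,.1348,.1518],[-3.139,.601,2.838]),([.12,.32,-.68,2.31,1.78,.34,-.94],[.5475,.1724,.1553],[2.735,.515,2.679]),
([.56,.45,-1.04,2.26,1.4,.18,-.53],[.5355,.187,.1555],[2.573,.259,2.624])]
E=lambda a,x:Ro.from_euler(a,x).as_matrix()
def fk(q,P):
    phi,c,h,L1,L2,L3,e1,e2,e3=P
    R=E("z",phi+q[0]);p=np.array([0,0,h]);R=R@E("y",q[1])@E("z",q[2]);p=p+R@[e1,0,L1]
    R=R@E("y",q[3]);p=p+R@[e2,0,0];R=R@E("z",q[4]);p=p+R@[0,0,L2];R=R@E("y",q[5]);p=p+R@[e3,0,0];R=R@E("z",q[6]+c);return p+R@[0,0,L3],R
def res(P): 
    o=[]
    for q,p,e in D:
        x,R=fk(q,P);o+=list(x-p)+list(.3*Ro.from_matrix(R.T@E("xyz",e)).as_rotvec())
    return o
def fit():
    best=None
    for c in(0,1.57,3.14,-1.57):
        f=least_squares(res,[-2.196,c,.35,.4,.4,.25,0,0,0])
        if best is None or f.cost<best.cost: best=f
    return best
LO=np.array([-2.96,-.34,-1.41,.24,-1.37,.17,-2.96]);HI=np.array([2.96,2.1,1.46,2.44,4.51,1.92,2.96])
E
python3 - <<'E'
from fk import *
f=fit();print(f.x.round(3),"rms",np.sqrt(np.mean(f.fun**2)));np.save("P.npy",f.x)
q0=np.array(D[-1][0])
for th in(.64,):
  for b in(0,.2,.4,.6):
    for a in(.0,.2,.4,.6):
      p,R=gpose(th,-.45,b,a,draw=.001);p=p+.006*R.as_matrix()[:,2]
      F=lambda q:np.r_[(lambda x,M:np.r_[x-p,.3*Ro.from_matrix(M.T@R.as_matrix()).as_rotvec()])(*fk(q,f.x)),.01*(q-q0)]
      g=least_squares(F,q0,bounds=(LO,HI));e=np.linalg.norm(g.fun[:6])
      print(b,a,round(e,4),g.x.round(2))
E
```

```text
[-2.397  4.272 -0.307  1.417  0.884 -0.271 -0.61   0.882 -0.054] rms 0.23028314301495667
0 0.0 0.003 [ 1.13  0.36 -1.41  2.37  0.52  0.79 -0.59]
0 0.2 0.0005 [ 1.06  0.48 -1.39  2.4   0.78  0.97 -0.83]
0 0.4 0.0004 [ 0.83  0.33 -1.26  2.43  0.68  1.05 -0.87]
0 0.6 0.02 [ 0.98  0.78 -1.3   2.44  1.17  1.41 -1.12]
0.2 0.0 0.0005 [ 1.28  0.7  -1.4   2.4   0.75  0.97 -0.63]
0.2 0.2 0.0005 [ 1.15  0.57 -1.38  2.43  0.71  1.05 -0.7 ]
0.2 0.4 0.0136 [ 1.13  0.84 -1.35  2.44  1.05  1.31 -0.92]
0.2 0.6 0.0401 [ 1.13  1.07 -1.3   2.44  1.31  1.57 -1.03]
0.4 0.0 0.0005 [ 1.31  0.76 -1.37  2.44  0.64  1.06 -0.54]
0.4 0.2 0.0165 [ 1.32  1.07 -1.34  2.44  1.05  1.32 -0.78]
0.4 0.4 0.0392 [ 1.29  1.24 -1.31  2.44  1.28  1.54 -0.89]
0.4 0.6 0.0633 [ 1.24  1.29 -1.28  2.44  1.38  1.7  -0.93]
0.6 0.0 0.0261 [ 1.5   1.38 -1.28  2.44  1.12  1.39 -0.73]
0.6 0.2 0.0464 [ 1.47  1.47 -1.26  2.44  1.28  1.57 -0.8 ]
0.6 0.4 0.0676 [ 1.41  1.49 -1.25  2.44  1.37  1.71 -0.83]
0.6 0.6 0.0884 [ 1.34  1.47 -1.24  2.44  1.42  1.82 -0.84]
```

```bash
python3 - <<'E'
import re
s=open("fk.py").read()
s=s.replace("def fk(q,P):\n","SG=np.ones(7)\ndef fk(q,P):\n    q=np.array(q)*SG\n")
open("fk.py","w").write(s)
E
python3 - <<'E'
import fk,itertools
from fk import *
out=[]
for sg in itertools.product((1,-1),repeat=4):
    fk.SG=np.array([sg[0],1,sg[1],1,sg[2],1,sg[3]])
    for c in(0,1.57,3.14,-1.57):
        f=least_squares(res,[-1.152-1.044*sg[0],c,.35,.4,.4,.25,0,0,0],max_nfev=60); out.append((f.cost,sg,f.x.round(3)))
out.sort(key=lambda o:o[0])
for o in out[:4]: print(o)
E
```

```text
(np.float64(1.3047571924407768), (-1, 1, 1, 1), array([ 0.599,  0.856,  0.667, -1.351, -0.609,  0.263,  0.346, -1.046,
        0.123]))
(np.float64(1.3047571924407768), (-1, 1, 1, -1), array([ 0.599,  0.856,  0.667, -1.351, -0.609,  0.263,  0.346, -1.046,
        0.123]))
(np.float64(1.3047571924407768), (-1, 1, -1, 1), array([ 0.599,  0.856,  0.667, -1.351, -0.609,  0.263,  0.346, -1.046,
        0.123]))
(np.float64(1.3047571924407768), (-1, 1, -1, -1), array([ 0.599,  0.856,  0.667, -1.351, -0.609,  0.263,  0.346, -1.046,
        0.123]))
```

Run:
```python
import fk as F,itertools
import numpy as np
from scipy.optimize import least_squares
out=[]
for sg in itertools.product((1,-1),repeat=6):
    F.SG=np.array([sg[0],1,sg[1],sg[4],sg[2],sg[5],sg[3]])
    for c in(0,1.57,3.14,-1.57):
        f=least_squares(F.res,[-1.152-1.044*sg[0],c,.35,.4,.4,.25,0,0,0],max_nfev=60); out.append((round(f.cost,5),sg,f.x.round(3)))
out.sort(key=lambda o:o[0])
for o in out[:4]: print(o)
```

```text
(np.float64(0.00161), (-1, -1, -1, -1, 1, 1), array([-8.90e-02,  1.49e+00,  2.95e-01,  5.61e-01,  4.91e-01,  3.33e-01,
       -2.00e-02,  8.00e-03,  1.00e-03]))
(np.float64(0.00161), (-1, -1, -1, -1, 1, 1), array([-8.90e-02,  1.49e+00,  2.95e-01,  5.61e-01,  4.91e-01,  3.33e-01,
       -2.00e-02,  8.00e-03,  1.00e-03]))
(np.float64(0.00161), (-1, -1, -1, -1, 1, 1), array([-8.90e-02,  1.49e+00,  2.95e-01,  5.61e-01,  4.91e-01,  3.33e-01,
       -2.00e-02,  8.00e-03,  1.00e-03]))
(np.float64(0.00161), (-1, -1, -1, -1, 1, 1), array([-8.90e-02,  1.49e+00,  2.95e-01,  5.61e-01,  4.91e-01,  3.33e-01,
       -2.00e-02,  8.00e-03,  1.00e-03]))
```

Run:
```python
import fk as F
from h import *
from scipy.optimize import least_squares
F.SG=np.array([-1,1,-1,1,-1,1,-1])
P=least_squares(F.res,[-.108,1.57,.35,.4,.4,.25,0,0,0]).x
q0=np.array(F.D[-1][0])
LO=F.LO+.05;HI=F.HI-.05; LO[5]=.17
for psi in(-.3,-.6):
 for b in(0,.2,.4,.6,.8):
  for a in(-.2,.0,.2,.4,.6):
   p,R=gpose(.64,psi,b,a,draw=.001);M1=R.as_matrix();p=p+.006*M1[:,2]
   def f(q):
    x,M=F.fk(q,P); return np.r_[x-p,.3*Ro.from_matrix(M.T@M1).as_rotvec(),.005*(q-q0)]
   g=least_squares(f,np.clip(q0,LO,HI),bounds=(LO,HI));e=np.linalg.norm(g.fun[:6])
   k=p-.006*M1[:,2]
   print(psi,b,a,round(e,4),g.x.round(2),"ends y",(k+M1@[0,.089,-.055])[1].round(3),(k+M1@[0,.089,-.155])[1].round(3))
```

```text
-0.3 0 -0.2 0.0002 [ 0.39  0.87 -1.27  1.78  0.7   1.26  0.19] ends y 0.291 0.285
-0.3 0 0.0 0.0002 [ 0.37  0.75 -1.24  1.89  0.8   1.11  0.09] ends y 0.294 0.294
-0.3 0 0.2 0.0002 [ 0.3   0.62 -1.16  2.01  0.93  0.97 -0.07] ends y 0.298 0.304
-0.3 0 0.4 0.0001 [ 0.17  0.51 -1.05  2.11  1.12  0.87 -0.3 ] ends y 0.301 0.313
-0.3 0 0.6 0.0002 [ 0.02  0.48 -0.95  2.21  1.39  0.9  -0.63] ends y 0.305 0.321
-0.3 0.2 -0.2 0.0002 [ 0.54  0.91 -1.36  1.86  0.69  1.09  0.27] ends y 0.278 0.253
-0.3 0.2 0.0 0.0002 [ 0.55  0.79 -1.35  1.98  0.83  0.94  0.11] ends y 0.281 0.262
-0.3 0.2 0.2 0.0002 [ 0.49  0.62 -1.27  2.1   0.97  0.76 -0.07] ends y 0.285 0.272
-0.3 0.2 0.4 0.0001 [ 0.33  0.45 -1.08  2.21  1.21  0.61 -0.39] ends y 0.289 0.283
-0.3 0.2 0.6 0.0002 [ 0.15  0.43 -0.99  2.3   1.59  0.7  -0.86] ends y 0.293 0.294
-0.3 0.4 -0.2 0.0002 [ 0.66  0.91 -1.36  1.94  0.59  0.89  0.44] ends y 0.262 0.22
-0.3 0.4 0.0 0.0003 [ 0.68  0.78 -1.36  2.06  0.75  0.7   0.25] ends y 0.265 0.228
-0.3 0.4 0.2 0.0002 [ 0.66  0.66 -1.34  2.19  1.06  0.55 -0.11] ends y 0.269 0.238
-0.3 0.4 0.4 0.0001 [ 0.42  0
[... 2333 characters left out ...]
1.07  0.37 -0.29] ends y 0.242 0.195
-0.6 0.6 0.2 0.0005 [ 0.6   0.5  -1.17  2.33  1.68  0.26 -1.06] ends y 0.249 0.215
-0.6 0.6 0.4 0.0015 [ 0.51  0.59 -1.28  2.39  1.96  0.66 -1.43] ends y 0.257 0.236
-0.6 0.6 0.6 0.0136 [ 0.24  0.59 -1.16  2.39  1.96  0.94 -1.59] ends y 0.266 0.259
-0.6 0.8 -0.2 0.0006 [ 0.91  0.96 -1.36  2.21  0.61  0.3   0.39] ends y 0.218 0.149
-0.6 0.8 0.0 0.0005 [ 0.86  0.81 -1.33  2.32  1.69  0.17 -0.78] ends y 0.224 0.165
-0.6 0.8 0.2 0.0117 [ 0.78  0.77 -1.36  2.39  2.21  0.41 -1.41] ends y 0.232 0.185
-0.6 0.8 0.4 0.0368 [ 0.61  0.74 -1.36  2.39  2.14  0.69 -1.51] ends y 0.241 0.208
-0.6 0.8 0.6 0.0481 [ 0.36  0.83 -1.36  2.39  2.09  1.16 -1.62] ends y 0.25 0.233
```

The model fits now, with all the roll joints sign-reversed. A lean of 0.4 with a tilt of 0.15 gives joint 6 about 0.5 and keeps the body clear of the levers.

Run:
```python
from h import *; from plant import r
s=r.read_state();n=15
ends(gpose(.65,-.5,.4,.15,draw=.001))
plan(s,[(gpose(.38+i*.27/n,-.42-.08*i/n,.53-.13*min(1,i/8),.31-.16*min(1,i/8),draw=.0005),1) for i in range(1,n+1)],0,4,3)
```

```text
body end [0.542 0.266 0.245] [0.51  0.239 0.336]
body end [0.463 0.122 0.176] [0.432 0.095 0.267]
[[[0.002,0.0001,-0.0001],[0.05,-0.021,0.048],0],[[0.0015,0.0009,0],[0.017,0.017,0],0],[[0.0015,0.0009,0.0],[0.017,0.018,0],0],[[0.0016,0.0009,0.0],[0.017,0.017,0.001],0],[[0.0015,0.001,0.0001],[0.017,0.018,0.001],0],[[0.0014,0.001,0.0001],[0.017,0.018,0.001],0],[[0.0015,0.001,0.0001],[0.016,0.018,0.002],0],[[0.0015,0.001,0.0002],[0.017,0.017,0.002],0]]
[[[0.0015,0.001,0.0001],[0.001,-0.002,0.005],0],[[0.0016,0.001,0.0002],[0.001,-0.002,0.005],0],[[0.0015,0.0009,0.0002],[0.001,-0.002,0.005],0],[[0.0015,0.0011,0.0002],[0.0,-0.002,0.005],0],[[0.0015,0.001,0.0002],[0.001,-0.002,0.005],0],[[0.0015,0.001,0.0003],[0.001,-0.002,0.005],0],[[0.0015,0.0011,0.0002],[0.0,-0.002,0.004],0]]
end [0.5213 0.2099 0.155 ] [2.737 0.138 2.583]
```

Call:
{"name": "jog_arm", "arguments": {"targets": [[[0.002,0.0001,-0.0001],[0.05,-0.021,0.048],0],[[0.0015,0.0009,0],[0.017,0.017,0],0],[[0.0015,0.0009,0],[0.017,0.018,0],0],[[0.0016,0.0009,0],[0.017,0.017,0.001],0],[[0.0015,0.001,0.0001],[0.017,0.018,0.001],0],[[0.0014,0.001,0.0001],[0.017,0.018,0.001],0],[[0.0015,0.001,0.0001],[0.016,0.018,0.002],0],[[0.0015,0.001,0.0002],[0.017,0.017,0.002],0]]}}

```text
t: 18.05
ee_pos: [0.5249, 0.197, 0.1601]
tcp_rot: [2.739, 0.138, 2.622]
contact_force: [4.0, -4.5, -0.2]
finger_gap: 0.0152
grasp_force: 30.0
```

Run:
```python
from h import *; from plant import r
s=r.read_state();show(s);print(s["ft_torque"])
n=7
plan(s,[(gpose(.524+i*.126/n,-.46-.04*i/n,.4,.15,draw=.0005),1) for i in range(1,n+1)],0,4,3)
```

```text
18.05 grasp [0.5268 0.1987 0.1547] [2.739 0.138 2.622] F [ 4.  -4.5 -0.2] gap 0.0152 q [ 0.61  0.58 -1.24  2.14  0.94  0.54 -0.15]
[-0.95369934 -0.80390249 -0.80166129]
[[[0.0013,0.0009,-0.0002],[0,-0.002,0.004],0],[[0.0015,0.001,0.0002],[0.0,-0.002,0.005],0],[[0.0015,0.001,0.0002],[0.001,-0.002,0.006],0],[[0.0015,0.001,0.0002],[0.001,-0.002,0.005],0],[[0.0015,0.001,0.0002],[0.001,-0.002,0.005],0],[[0.0015,0.0011,0.0003],[0.001,-0.003,0.005],0],[[0.0015,0.001,0.0002],[0.0,-0.002,0.005],0]]
end [0.5214 0.2099 0.155 ] [2.737 0.138 2.583]
```

Call:
{"name": "jog_arm", "arguments": {"targets": [[[0.0013,0.0009,0],[0,-0.002,0.004],0],[[0.0015,0.001,0.0002],[0,-0.002,0.005],0],[[0.0015,0.001,0.0002],[0.001,-0.002,0.006],0],[[0.0015,0.001,0.0002],[0.001,-0.002,0.005],0],[[0.0015,0.001,0.0002],[0.001,-0.002,0.005],0],[[0.0015,0.0011,0.0003],[0.001,-0.003,0.005],0],[[0.0015,0.001,0.0002],[0,-0.002,0.005],0],[[0,0,0],[0,0,0],0]]}}

```text
t: 18.85
ee_pos: [0.52, 0.2072, 0.1601]
tcp_rot: [2.738, 0.14, 2.581]
contact_force: [6.6, -5.4, -1.8]
finger_gap: 0.0154
grasp_force: 30.2
```

Run:
```python
from h import *; from plant import r,optics
s=r.read_state();show(s);print(s["ft_torque"],s["grasp_force"])
for n in("top","side"): pickle.dump(optics.read_camera(n),open(f"{n}5.pkl","wb"))
a=load("side",5)["image"][110:235,200:360];b=load("top",5)["image"][130:255,200:360]
cv2.imwrite("pics/s5.png",cv2.resize(np.hstack([a,b]),None,fx=2.5,fy=2.5,interpolation=2))
```

```text
18.85 grasp [0.5219 0.2088 0.1546] [2.738 0.14  2.581] F [ 6.6 -5.4 -1.8] gap 0.0154 q [ 0.56  0.54 -1.21  2.15  0.96  0.52 -0.24]
[-1.48966708 -1.03752345 -1.21264136] 30.185209214687347
```

View pics/s5.png

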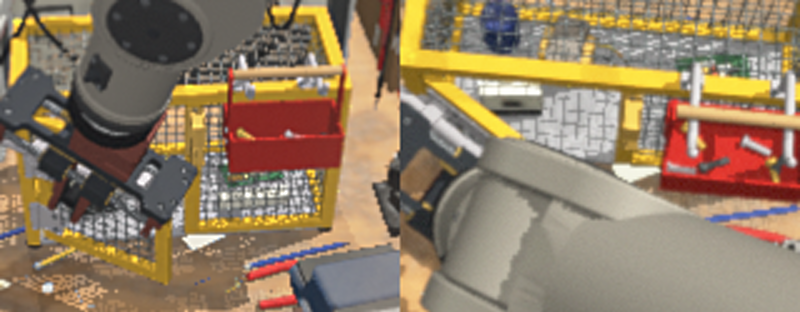

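Run:
```python
from h import *
T,S=load("top",5),load("side",5)
c=np.array([.02,1])/1.0002; nrm=np.array([1,-.02])
for n,cam,p,z in(("bot corner side",S,(200+166/2.5,110+280/2.5),.018),("bot left",S,(200+40/2.5,110+238/2.5),.018)):
    X=onz(cam,p,z)[:2]; v=X-H; print(n,X.round(3),"theta",np.arctan2(-v@nrm,-v@c).round(3),"r",np.linalg.norm(v).round(3),"open",(-(X-[.612,.092])@nrm).round(3))
# rail top yellow edge line in top view: farthest-back edge between shadowed mesh and bright rail
h=cv2.cvtColor(T["image"],cv2.COLOR_BGR2HSV);m=(h[...,0]>20)&(h[...,0]<32)&(h[...,1]>170)&(h[...,2]>190)
pts=[]
for x in range(216,248):
    col=[y for y in range(162,200) if m[y,x]]
    if col: pts.append((x,min(col),max(col)))
print(pts)
A=[onz(T,(x,y-.5),.182)[:2] for x,y,_ in pts]; A=np.array(A);print(A.round(3).tolist())
f=np.polyfit(A[:,0],A[:,1],1); print("rail dir angle from cage y:",np.pi/2-np.arctan(f[0])-.02 if f[0]>0 else f)
```

```text
bot corner side [0.534 0.116] theta 0.53 r 0.154 open 0.078
bot left [0.611 0.246] theta 1.178 r 0.004 open 0.004
[(216, 162, 166), (217, 162, 167), (218, 162, 168), (219, 162, 169), (220, 162, 169), (221, 164, 170), (222, 165, 171), (223, 166, 172), (224, 167, 173), (225, 168, 173), (226, 168, 174), (227, 169, 175), (228, 170, 176), (229, 171, 176), (230, 171, 177), (231, 172, 178), (232, 172, 179), (233, 173, 179), (234, 174, 180), (235, 174, 181), (236, 175, 182), (237, 176, 182), (238, 177, 183), (239, 178, 183), (240, 179, 183), (241, 180, 184), (242, 181, 183), (243, 181, 183), (244, 182, 183), (245, 183, 183)]
[[0.613, 0.231], [0.613, 0.229], [0.614, 0.227], [0.614, 0.225], [0.614, 0.223], [0.61, 0.221], [0.608, 0.219], [0.606, 0.217], [0.604, 0.214], [0.602, 0.212], [0.602, 0.21], [0.6, 0.208], [0.598, 0.206], [0.596, 0.204], [0.597, 0.202], [0.595, 0.2], [0.595, 0.198], [0.593, 0.196], [0.591, 0.194], [0.591, 0.192], [0.589, 0.19], [0.587, 0.187], [0.585, 0.185], [0.584, 0.183], [0.582, 0.181], [0.58, 0.179], [0.578, 0.177], [0.578, 0.175], [0.576, 0.173], [0.574, 0.171]]
rail dir angle from cage y: 0.5811432456133551
```

Run:
```python
from h import *
T,S=load("top",5),load("side",5)
h=cv2.cvtColor(T["image"],cv2.COLOR_BGR2HSV);m=(h[...,0]>20)&(h[...,0]<32)&(h[...,1]>170)&(h[...,2]>190)
up=[];lo=[]
for x in range(221,241):
    col=[y for y in range(162,200) if m[y,x]]; up.append(onz(T,(x,min(col)-.5),.182)[:2]); lo.append(onz(T,(x,max(col)+.5),.182)[:2])
for A in(up,lo):
    A=np.array(A);f=np.polyfit(A[:,1],A[:,0],1);print("theta",np.arctan(f[0])-.02,"x at hinge y",np.polyval(f,.248))
# side: gate's bottom rail front-lower edge & right stile
h=cv2.cvtColor(S["image"],cv2.COLOR_BGR2HSV);m=(h[...,0]>18)&(h[...,0]<34)&(h[...,1]>150)&(h[...,2]>120)
pts=[(x,max([y for y in range(200,232) if m[y,x]],default=0)) for x in range(224,272)];print(pts)
B=np.array([onz(S,(x,y+.5),.018)[:2] for x,y in pts if y>203 and 232<x<262])
for _ in range(3):
    f=np.polyfit(B[:,1],B[:,0],1);e=abs(B[:,0]-np.polyval(f,B[:,1]));B=B[e<=np.percentile(e,90)]
print("side theta",np.arctan(f[0])-.02,"x at hinge",np.polyval(f,.248),len(B))
```

```text
theta 0.5598702306083946 x at hinge y 0.6266403608788637
theta 0.5487746262917824 x at hinge y 0.6127225268851756
[(224, 212), (225, 212), (226, 211), (227, 210), (228, 210), (229, 210), (230, 209), (231, 209), (232, 209), (233, 210), (234, 210), (235, 211), (236, 211), (237, 211), (238, 212), (239, 212), (240, 213), (241, 213), (242, 214), (243, 214), (244, 214), (245, 215), (246, 215), (247, 215), (248, 216), (249, 216), (250, 217), (251, 217), (252, 217), (253, 218), (254, 218), (255, 219), (256, 219), (257, 219), (258, 220), (259, 220), (260, 221), (261, 221), (262, 221), (263, 222), (264, 222), (265, 223), (266, 223), (267, 222), (268, 220), (269, 0), (270, 0), (271, 0)]
side theta 0.5815017766365591 x at hinge 0.6181779981827009 20
```

The cameras give a gate angle of about 0.56, so roughly 0.1 rad more is needed. The pads have slid about 6 mm along the knob, so I'll raise the grip and finish the arc leaning slightly more to the right.

Run:
```python
from h import *; from plant import r
s=r.read_state();p,R=start(s);g0=p+.006*R.as_matrix()[:,2]; v=g0-[*H,0];n=8
L=[]
for i in range(1,n+1):
    k=Ro.from_euler("z",-.1*i/n).apply(v)+[*H,0]
    Rn=Ro.from_euler("z",-.5-.04*i/n)*Ro.from_euler("x",.4+.1*i/n)*Ro.from_euler("y",-.15)*Ro.from_euler("z",np.pi)*Ro.from_euler("x",np.pi)
    L.append(((k-.006*Rn.as_matrix()[:,2],Rn),1))
ends(L[-1][0]); plan(s,L,0,4,3)
```

```text
body end [0.536 0.265 0.25 ] [0.499 0.232 0.337]
body end [0.456 0.131 0.165] [0.418 0.098 0.252]
[[[0.001,0.0007,0.0002],[-0.013,0.0,0.005],0],[[0.001,0.0006,0.0001],[-0.011,-0.002,0.007],0],[[0.0011,0.0007,0.0002],[-0.012,-0.002,0.006],0],[[0.001,0.0006,0.0002],[-0.012,-0.002,0.006],0],[[0.001,0.0007,0.0002],[-0.011,-0.002,0.007],0],[[0.001,0.0007,0.0002],[-0.012,-0.002,0.006],0],[[0.001,0.0007,0.0003],[-0.012,-0.003,0.006],0],[[0.001,0.0006,0.0002],[-0.011,-0.002,0.006],0]]
end [0.5185 0.2181 0.1545] [2.637 0.132 2.53 ]
```

Call:
{"name": "jog_arm", "arguments": {"targets": [[[0.001,0.0007,0.0002],[-0.013,0,0.005],0],[[0.001,0.0006,0.0001],[-0.011,-0.002,0.007],0],[[0.0011,0.0007,0.0002],[-0.012,-0.002,0.006],0],[[0.001,0.0006,0.0002],[-0.012,-0.002,0.006],0],[[0.001,0.0007,0.0002],[-0.011,-0.002,0.007],0],[[0.001,0.0007,0.0002],[-0.012,-0.002,0.006],0],[[0.001,0.0007,0.0003],[-0.012,-0.003,0.006],0],[[0.001,0.0006,0.0002],[-0.011,-0.002,0.006],0]], "force": 50}}

```text
t: 19.75
ee_pos: [0.5169, 0.2138, 0.1591]
tcp_rot: [2.64, 0.132, 2.525]
contact_force: [9.4, -8.6, -3.7]
finger_gap: 0.015
grasp_force: 50.2
```

```bash
cat > gate.py <<'E'
from h import *; from plant import r,optics
def gate():
    T,S=optics.read_camera("top"),optics.read_camera("side")
    h=cv2.cvtColor(T["image"],cv2.COLOR_BGR2HSV);m=(h[...,0]>20)&(h[...,0]<32)&(h[...,1]>170)&(h[...,2]>190)
    up=[];lo=[]
    for x in range(221,241):
        col=[y for y in range(164,205) if m[y,x]]
        if col: up.append(onz(T,(x,min(col)-.5),.182)[:2]); lo.append(onz(T,(x,max(col)+.5),.182)[:2])
    for A in(up,lo):
        A=np.array(A);f=np.polyfit(A[:,1],A[:,0],1);print("top theta",(np.arctan(f[0])-.02).round(3),len(A))
    h=cv2.cvtColor(S["image"],cv2.COLOR_BGR2HSV);m=(h[...,0]>18)&(h[...,0]<34)&(h[...,1]>150)&(h[...,2]>120)
    pts=[(x,max([y for y in range(200,236) if m[y,x]],default=0)) for x in range(226,272)]
    B=np.array([onz(S,(x,y+.5),.018)[:2] for x,y in pts if y>203 and 233<x<260])
    for _ in range(3):
        f=np.polyfit(B[:,1],B[:,0],1);e=abs(B[:,0]-np.polyval(f,B[:,1]));B=B[e<=np.percentile(e,90)]
    x,y=max((q for q in pts),key=lambda q:q[1]);X=onz(S,(x,y+.5),.018)[:2]
    print("side theta",(np.arctan(f[0])-.02).round(3),"corner",(x,y),X.round(3),"open",(-(X-[.612,.092])@[1,-.02]).round(3))
E
python3 - <<'E'
from gate import *
s=r.read_state();show(s);print(s["ft_torque"],s["grasp_force"]);gate()
E
```

```text
19.75 grasp [0.5191 0.2158 0.1539] [2.64  0.132 2.525] F [ 9.4 -8.6 -3.7] gap 0.015 q [ 0.54  0.49 -1.14  2.21  1.06  0.35 -0.4 ]
[-2.37083967 -0.9712593  -2.07212028] 50.19535481929779
top theta 0.641 20
top theta 0.645 20
side theta 0.657 corner (263, 226) [0.519 0.127] open 0.093
```

The gate angle is now about 0.645, with the edge roughly 95–100 mm open. The leftover force looks like a yaw couple, since the tool turned less than the gate did, so I'll turn the tool to match.

Run:
```python
from gate import *
s=r.read_state();p,R=start(s);g0=p+.006*R.as_matrix()[:,2]
R1=Ro.from_euler("z",-.12)*R; plan(s,[((g0-.006*R1.as_matrix()[:,2],R1),6)],0,4,3)
```

```text
[[[0.0001,0.0,0.0],[0.003,-0.01,0.017],0],[[0.0,0.0,0.0],[0.003,-0.009,0.017],0],[[0.0001,0.0,0.0],[0.002,-0.01,0.018],0],[[0.0,0.0,0.0],[0.003,-0.009,0.017],0],[[0.0001,0.0,0.0],[0.002,-0.01,0.018],0],[[0.0,0.0001,0.0],[0.003,-0.009,0.017],0]]
end [0.5188 0.2173 0.1545] [2.638 0.131 2.408]
```

Call:
{"name": "jog_arm", "arguments": {"targets": [[[0,0,0],[0.003,-0.01,0.017],0],[[0,0,0],[0.003,-0.01,0.017],0],[[0,0,0],[0.003,-0.01,0.017],0],[[0,0,0],[0.003,-0.01,0.017],0],[[0,0,0],[0.003,-0.01,0.017],0],[[0,0,0],[0.003,-0.01,0.017],0],[[0,0,0],[0,0,0],0],[[0,0,0],[0,0,0],0]]}}

```text
t: 20.65
ee_pos: [0.5154, 0.2181, 0.1606]
tcp_rot: [2.637, 0.134, 2.413]
contact_force: [4.1, -3.1, 0.7]
finger_gap: 0.0145
grasp_force: 49.9
```

Run:
```python
from gate import *
s=r.read_state();show(s);print(s["ft_torque"],s["grasp_force"]);gate()
```

```text
20.65 grasp [0.5179 0.2198 0.1554] [2.637 0.134 2.413] F [ 4.1 -3.1  0.7] gap 0.0145 q [ 0.42  0.42 -1.04  2.23  1.13  0.33 -0.63]
[-0.60209417 -0.50127724 -0.54938416] 49.856974482536316
top theta 0.697 20
top theta 0.668 20
side theta 0.695 corner (263, 227) [0.516 0.127] open 0.097
```

Run:
```python
from plant import r
print(r.finish_job())
```

```text
the job is handed in; nothing more can be done
None
```

The red tote hangs released on the double hook, the bolt was lifted over the lip and drawn back without force, and the arm is holding the gate about 10 cm open; I handed the job in at about 21 s.

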